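# Hang a dip basket to drain

### The arm

A 7-joint arm with a two-finger parallel gripper is mounted at the origin on the work surface. World frame = base frame: x ahead of the robot, y to its left, z up, the work surface at z = 0. Lengths are in m, angles in rad, forces in N, time in s.
With the tool pointing down it reaches from about 0.35 to 0.9 m from the base axis. Payload 8.1 kg.
Tool frame: the origin (TCP) lies on the centre line of the jaws, within the pads' length; the fingertips stand arm.tips_ahead ahead of it and the grasp point (between the pads) lies 8 mm behind it (arm.tips_ahead is the distance from the TCP to the fingertips, in m); z points along the fingers, y is the direction in which the jaws open and shut (so a half turn about z gives the same grasp; the last joint's range is limited). The gripper opens to 92 mm and grips with 3 to 60 N. Pads are 19 mm wide; open, the fingers measure 130 mm over their backs; the gripper's body (75 mm by 190 mm) begins 47 mm behind the grasp point.
Start: joints at [-1.229, 0.434, 0.025, 1.573, -0.012, 1.134, -0.075], TCP at [0.269, 0.564, 0.238] pointing down, gripper open.
Joint ranges: [-2.62, 2.62], [-0.44, 2.09], [-1.27, 1.32], [0.08, 2.57], [-1.32, 4.46], [0.12, 2], [-2.74, 2.74]. Speed limits (rad/s): [2.22, 2.22, 3.01, 3.01, 3.14, 3.14, 3.14].

### API

Orientations are given as a rotation vector (axis times angle).
In Python, from cell import arm gives the robot as it stands. The module is installed in compiled form; this text tells all that it offers.
- The arm moves only by the tool jog_arm, never from a script. Its argument "moves" is a list of rows, each an object with "twist": the turn, a rotation vector about the tool's x, y, z in units of 10 degrees (1.0 is 10 degrees), a list of three; "xyz": the shift along the tool's x, y, z in units of 60 mm (1.0 is 60 mm), a list of three; "grip": the closure, from -1 (fully open) to 1 (shut). A call has 1 to 5 rows; each row is the pose to reach, as a shift and turn from the pose commanded when the call began, along the tool's axes at that moment; what a row does not reach only later rows make up. A row lasts 1/8 s, in which the tool goes at most 62.5 mm and 10.7 degrees, less where a joint would pass 70% of its speed; a pose out of reach is approached as far as the arm can. A call with a gripper value outside its range is refused whole. The fingers move at their own pace and stop on an object; "force" is the grip in N (left out, the last holds). Time passes only in rows, so rows that repeat a pose let the fingers close. It gives the time, the measured TCP pose, the force and the opening at its end, in the units of the state.
- arm.observe(): the state, without advancing time (a new reading comes with each control period).
- arm.get_image(name): name is "scene" or "top" or "wrist"; returns the picture (420x560x3 uint8, blue, green, red); there is no depth.
- arm.camera_params(name): a dict with "mtx" (3x3 intrinsics, pixels), "T" (4x4, takes a point from camera to world coordinates); the wrist camera has in their place "T_tool_cam" (4x4, takes a point from camera to tool coordinates, whose origin is the TCP and whose axes are the flange's). Camera axes: x right, y down, z forward; pixel columns grow to the right and rows downward; lengths in m; the calibration is good to about 2 mm. A picture is of the moment at which its call begins: read the wrist's pose just before it. camera_params takes no time and is no camera call.
- arm.sign_off(): hands the job in, once; it reports no verdict.
The state is a dict: "clock": time; "joints": joint angles; "dq": joint speeds; "joint_efforts": joint torques, N m; "position": TCP position; "ee_rot": TCP orientation; "force": force on the tool from outside, world axes, zero at the start; "ft_torque": the same for the moment, N m; "width": opening from 0.0 (shut) to 1.0 (fully open).
Only numpy, scipy, OpenCV 4.12 (cv2) and the standard library are available. Lean on these libraries where they do the work, as an engineer would, in place of code of your own. Each camera call takes 0.05 s, during which the arm holds its last target. There are 200 camera calls.

### The job

Take the S-hook off its stand and hook it over the notched rail of the drain rack, gently working it along until it drops fully home in a notch, and let go. Then hang the basket of polished pewter from the lower curl of the hook by the kink of its handle, setting its weight down softly, so that it hangs level and still over the tray with nothing spilled or knocked.

Things in the scene. Friction and masses are not known exactly. Their poses are not given: they have to be found in the camera images.
- rack: Drain rack, fixed: steel drain tray 140 mm deep (its x), 300 mm long (y), rim 18 mm high; a 22 mm square post with a clamp at each end (y = +-165 mm) carries a notched flat aluminium rail along y. Origin on the bench at the middle of the tray. The rail's notches lie anywhere along y from day to day, for the bar is clamped where it suits; it does not move under working forces.
- rail_mid (a point): Top edge of the rail half-way between the posts, 330 mm above the bench; axes as the rack's. The rail is a level bar, 8 mm thick (x), 14 mm tall, free underneath, 300 mm clear between the clamps. V-notches every 80 mm in its top edge: 15 mm wide at the mouth, 3 mm at the floor, 6 mm deep, 45 degree flanks. Their places are not given; one lies within 40 mm of this point.
- hook: Steel S-hook of 8 mm round rod, 163 mm long, 110 g, loose; origin at its middle. It starts hanging by its upper curl on the stand's arm. To get on or off a bar its tip must pass above the bar (lift 18 to 22 mm), the bar's middle then 4 to 8 mm to the +x side of the hook's middle so that the slanting shank, and fingers on it, clear it. A half turn about its y looks the same.
- hook_mid (a point): Middle of the S-hook and of its straight shank. The hook lies in its own x-z plane (8 mm thick along y), z up along its length. In (x, z) mm, rod centreline: upper curl radius 18 about (0, 60), over the top, ending in a tip at (18, 63) that points down; shank from (-17, 55) to (17, -55); lower curl radius 18 about (0, -60), ending in a tip at (-18, -63) that points up.
- hook_top (a point): Inner seat of the upper curl, 73.7 mm above the hook's middle: the point that rests on the rail. On the plain top edge it is level with rail_mid; home in a notch it lies 5.8 mm lower (the hook's middle then 79.5 mm below the rail's top).
- hook_low (a point): Inner seat of the lower curl, 73.7 mm below the hook's middle. Inside of the curl 28 mm across, open upward on the hook's -x side, where the tip's end is 15 mm above this seat.
- stand: Green spare-hook stand, fixed: foot 110 x 150 x 10 mm, post 20 mm square at its y = -75 mm, flat steel arm along y, 8 mm thick, 14 mm tall, top at 190 mm, from the post to an upturned lip at y = 78 mm, 8 mm high. Origin on the bench under the arm. The hook hangs between y = -10 and 25 mm, turned within 3 degrees of the stand's axes.
- basket: Round perforated steel dip basket, 114 mm across, 50 mm high, 0.22 to 0.41 kg with the pewter pieces in it; loose, origin at the centre of its underside. Rigid upright bail of 8 mm rod in its y-z plane: straight upright legs at y = +-58 mm from the rim up to 103 mm height, straight top at 115 mm, and in the middle of the top an upward kink (28 mm wide) to 133 mm.
- basket_mid (a point): Centre of the basket, half-way up: on its axis, 66 mm above its underside; axes as the basket's.
- bail_top (a point): Apex of the kink in the bail (rod centreline), 133 mm above the basket's underside, on its axis. Once hung, the hook's rod lies up in the kink and this point is about 65 mm below the hook's middle (9 mm above the seat of the lower curl).
- tankard: Pewter tankard, 78 mm across, 92 mm high, standing; bystander.
- goblet: Pewter goblet, 64 mm across, 120 mm high, standing; bystander.
- polish: White jar of polish with a blue cap, 68 mm across, 85 mm high; bystander.
- brush: Brush lying on the bench; bystander.
- burnisher: Burnishing tool with a dark wooden handle, 22 mm thick, 200 mm long, lying on the bench; bystander.
- scrapbox: Clear open box 110 x 90 x 45 mm; bystander.
- buffwheel: Buffing wheel, 110 mm across, 26 mm thick, lying flat; bystander.
Not all that is in view belongs to the job. Leave any purple or yellow look-alike of the basket alone. Of the things that look like the hook, the smaller one is meant.

How it is judged:
By the outcome, as a careful person would: the job done as asked, in the order asked, and still so for the second after the job is handed in, with the robot touching nothing.
It also fails if it takes over 72 s, if anything falls off the work surface, if the arm or the gripper's body presses on something with over 40 N, if the wrist force passes 120 N, or if a joint passes its speed limit or range.

## Working session

There is one attempt and no reset: what is moved stays moved. The work goes in short steps, Python scripts to look and compute and a tool call to move; the robot and the scene stay as the last step left them, time stands still between calls to the robot, and variables do not carry over. Pictures are saved under pics/ and viewed, about 8 in all and at most 12, crops included, and the job is handed in when it is done.

Besides the shell and the picture viewer there is one more tool, called as name([rows], argument=value, ...), one row to a line, values as JSON. jog_arm: Moves the arm, as the interface text tells. Its arguments: {"type":"object","properties":{"moves":{"type":"array","items":{"type":"object","properties":{"twist":{"type":"array","items":{"type":"number"}},"xyz":{"type":"array","items":{"type":"number"}},"grip":{"type":"number"}}}},"force":{"type":"number"}},"required":["moves"]}

```bash
mkdir -p pics; cat > h.py <<'E'
import numpy as np,cv2
from scipy.spatial.transform import Rotation as R
from cell import arm
def cam(n):
    p=arm.camera_params(n)
    if n=='wrist':
        s=arm.observe();T=np.eye(4);T[:3,:3]=R.from_rotvec(s['ee_rot']).as_matrix();T[:3,3]=s['position']
        return p['mtx'],T@p['T_tool_cam']
    return p['mtx'],p['T']
def proj(n,X,c=None):
    K,T=c or cam(n);X=np.atleast_2d(X);P=(X-T[:3,3])@T[:3,:3];q=P@K.T;return q[:,:2]/q[:,2:]
def ray(n,uv,c=None):
    K,T=c or cam(n);d=T[:3,:3]@np.linalg.solve(K,[uv[0],uv[1],1.]);return T[:3,3],d/np.linalg.norm(d)
def atz(n,uv,z,c=None):
    o,d=ray(n,uv,c);return o+d*(z-o[2])/d[2]
def tri(rs):
    A=0;b=0
    for o,d in rs:
        M=np.eye(3)-np.outer(d,d);A=A+M;b=b+M@o
    X=np.linalg.solve(A,b);return X,[np.linalg.norm((np.eye(3)-np.outer(d,d))@(X-o)) for o,d in rs]
def delta(pos,rotm=None):
    "units for move from the measured pose"
    s=arm.observe();M=R.from_rotvec(s['ee_rot']).as_matrix()
    x=M.T@(np.array(pos)-s['position'])/.06
    t=np.zeros(3) if rotm is None else R.from_matrix(M.T@rotm).as_rotvec()/np.radians(10)
    return x.round(3),t.round(3)
E
python3 - <<'E'
from h import *
s=arm.observe();print(s,arm.tips_ahead)
M=R.from_rotvec(s['ee_rot']).as_matrix();print(M.round(3))
for n in('scene','top'):
    im=arm.get_image(n);cv2.imwrite(f'pics/{n}0.png',im);K,T=cam(n);print(n,K.round(1).tolist(),T.round(3).tolist())
print(arm.camera_params('wrist'))
cv2.imwrite('pics/both.png',np.vstack([cv2.imread('pics/scene0.png'),cv2.imread('pics/top0.png')])[:, :] if 0 else cv2.resize(np.hstack([cv2.imread('pics/scene0.png'),cv2.imread('pics/top0.png')]),(800,300)))
E
```

```text
{'clock': 0.0, 'joints': array([-1.22858899,  0.43522002,  0.02495269,  1.57408839, -0.01158572,
        1.13401709, -0.07510435]), 'dq': array([-0.00118748, -0.00012163,  0.00115378,  0.0013594 ,  0.00064518,
       -0.00184753, -0.00182441]), 'joint_efforts': array([-1.94479935e-05, -6.67868185e+01,  9.84841548e-01, -3.14463580e+01,
       -6.05696090e-02,  4.30473906e-02,  1.65662068e-04]), 'position': array([0.26875742, 0.56371295, 0.23694995]), 'ee_rot': array([-6.92986679e-01, -3.06399816e+00,  2.47379648e-03]), 'force': array([ 0.12875535, -0.51090783,  0.31998932]), 'ft_torque': array([0.00451775, 0.01046494, 0.04210411]), 'width': 1.0018240539163472} 0.011
[[-0.903  0.43  -0.001]
 [ 0.43   0.903 -0.001]
 [-0.    -0.002 -1.   ]]
scene [[466.5, 0.0, 292.7], [0.0, 466.5, 210.0], [0.0, 0.0, 1.0]] [[-0.699, 0.425, -0.575, 1.4], [0.715, 0.438, -0.545, 0.85], [0.02, -0.792, -0.61, 1.139], [0.0, 0.0, 0.0, 1.0]]
top [[477.5, 0.0, 283.3], [0.0, 477.5, 202.8], [0.0, 0.0, 1.0]] [[0.017, -0.984, 0.175, 0.211], [-1.0, -0.018, -0.003, -0.014], [0.006, -0.175, -0.985, 1.888], [0.0, 0.0, 0.0, 1.0]]
{'mtx': array([[291.36493113,   0.        , 276.37988837],
       [  0.        , 291.36493113, 213.18088352],
       [  0.        ,   0.        ,   1.        ]]), 'T_tool_cam': array([[-8.03516323e-04, -9.67906940e-01, -2.51307600e-01,
         6.78001060e-02],
       [ 9.99999035e-01, -1.06252998e-03,  8.94977304e-04,
        -2.41227056e-04],
       [-1.13327660e-03, -2.51306638e-01,  9.67906860e-01,
        -1.46283589e-01],
       [ 0.00000000e+00,  0.00000000e+00,  0.00000000e+00,
         1.00000000e+00]])}
```

View pics/scene0.png

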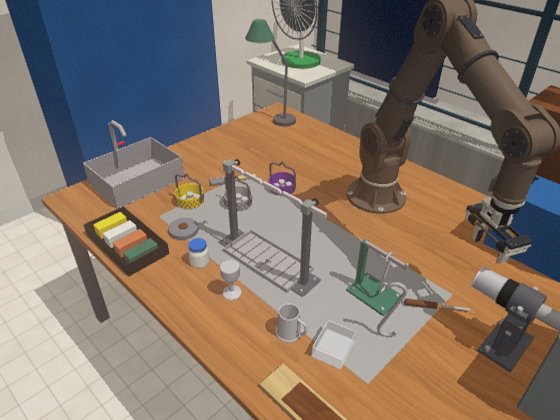

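View pics/top0.png

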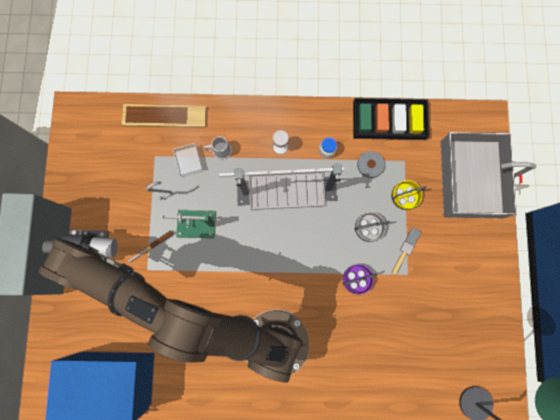

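The scene view shows the stand with its hook at about (385,265), a larger look-alike hook lying on the bench at (385,320), the steel basket at (238,195), and yellow (188,193) and purple (282,182) baskets. The top view shows the stand at (195,222), the loose hook at (172,188), the rack at (288,188) and the steel basket at (370,227). I choose the hook on the stand and the steel basket. Next is a close check.

```bash
cat >> h.py <<'E'
def panel(im,x,y,w,W=400,H=300):
    h=w*H/W; M=np.float32([[W/w,0,-x*W/w],[0,W/w,-y*W/w]])
    o=cv2.warpAffine(im,M,(W,H),flags=cv2.INTER_CUBIC)
    for i in range(int(np.ceil(x/10))*10,int(x+w),10): 
        cv2.line(o,(int((i-x)*W/w),0),(int((i-x)*W/w),6 if i%50 else 14),(0,0,255),1)
    for i in range(int(np.ceil(y/10))*10,int(y+h),10): 
        cv2.line(o,(0,int((i-y)*W/w)),(6 if i%50 else 14,int((i-y)*W/w)),(0,0,255),1)
    cv2.putText(o,f'{x},{y},{w/W:.3f}',(20,H-6),0,.4,(0,0,255),1);return o
E
python3 - <<'E'
from h import *
a=cv2.imread('pics/scene0.png');b=cv2.imread('pics/top0.png')
cv2.imwrite('pics/m1.png',np.vstack([np.hstack([panel(a,335,225,130),panel(b,145,170,100)]),np.hstack([panel(a,215,150,120),panel(b,225,150,180)])]))
E
```

```text
(no output)
```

View pics/m1.png

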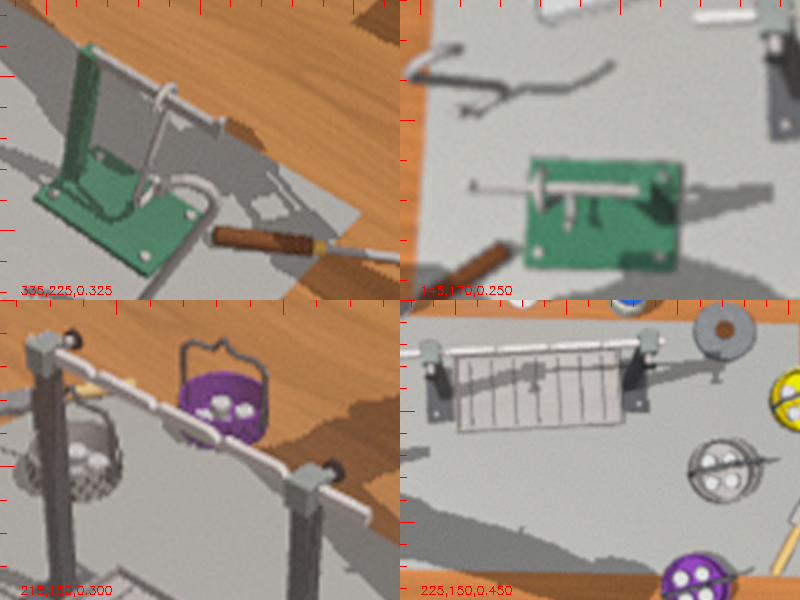

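```bash
python3 - <<'E'
from h import *
t=lambda u,v:(145+(u-400)*.25,170+v*.25)
for p in [(531,157),(683,164),(680,270),(524,267)]: print('foot',atz('top',t(*p),.01).round(4))
for p in [(540,187),(637,191),(475,187)]: print('arm/hook',atz('top',t(*p),.19).round(4))
s=lambda u,v:(335+u*.325,225+v*.325)
for p in [(88,50),(220,125),(170,98)]: print('arm scene',atz('scene',s(*p),.19).round(4))
for p in [(35,198),(148,276),(212,217),(96,148)]: print('foot scene',atz('scene',s(*p),.01).round(4))
t=lambda u,v:(225+(u-400)*.45,150+(v-300)*.45)
s=lambda u,v:(215+u*.3,150+(v-300)*.3)
for a,b in [((430,345),(41,345)),((649,340),(306,480))]: print('clamp',tri([ray('top',t(*a)),ray('scene',s(*b))]))
for p in [(491,347),(548,346),(605,343),(415,349),(690,340)]: print('notch top',atz('top',t(*p),.327).round(4))
for p in [(95,374),(152,404),(222,440)]: print('notch sc',atz('scene',s(*p),.327).round(4))
for p in [(458,432),(622,424),(619,348)]: print('tray',atz('top',t(*p),.018).round(4))
for p in [(748,461),(763,460),(700,480)]: print('bail',atz('top',t(*p),.115).round(4))
print('basket',atz('top',t(725,471),.05).round(4))
s=lambda u,v:(215+u*.3,150+(v-300)*.3)
print('bask sc',atz('scene',s(75,425),.05), atz('scene',s(80,395),.115))
E
```

```text
foot [0.5114 0.3999 0.01  ]
foot [0.507  0.2485 0.01  ]
foot [0.4013 0.2471 0.01  ]
foot [0.4016 0.4007 0.01  ]
arm/hook [0.4555 0.3507 0.19  ]
arm/hook [0.4534 0.2636 0.19  ]
arm/hook [0.4544 0.4089 0.19  ]
arm scene [0.4608 0.2646 0.19  ]
arm scene [0.4569 0.4179 0.19  ]
arm scene [0.46   0.3631 0.19  ]
foot scene [0.5126 0.2594 0.01  ]
foot scene [0.5137 0.4059 0.01  ]
foot scene [0.401  0.4071 0.01  ]
foot scene [0.4069 0.2598 0.01  ]
clamp (array([0.65506191, 0.04921928, 0.44705134]), [np.float64(0.1133752083497283), np.float64(0.11337520834972813)])
clamp (array([ 0.54869907, -0.08236025,  0.25203747]), [np.float64(0.1443326951956089), np.float64(0.14433269519560893)])
notch top [0.5955 0.0414 0.327 ]
notch top [ 0.5987 -0.0447  0.327 ]
notch top [ 0.6049 -0.1309  0.327 ]
notch top [0.5903 0.1561 0.327 ]
notch top [ 0.612  -0.2597  0.327 ]
notch sc [ 0.6052 -0.1222  0.327 ]
notch sc [ 0.6006 -0.047   0.327 ]
notch sc [0.5944 0.0392 0.327 ]
tray [0.5147 0.1076 0.018 ]
tray [ 0.5344 -0.1852  0.018 ]
tray [ 0.6741 -0.1795  0.018 ]
bail [ 0.4581 -0.389   0.115 ]
bail [ 0.4603 -0.4144  0.115 ]
bail [ 0.4245 -0.3076  0.115 ]
basket [ 0.4489 -0.3622  0.05  ]
bask sc [ 0.42629639 -0.3844605   0.05      ] [ 0.44010999 -0.35391499  0.115     ]
```

The close crop confirms the choice. The hook over the stand's arm is the small one, with its curl at scene (388,254). The larger look-alike lies on the bench beside it. The rail notches show as breaks at scene (244,172), (261,181) and (282,192). Next I move the wrist camera near the stand.

```bash
cat >> h.py <<'E'
def ori(th,yaw=0,roll=0):
    "tool z points th deg below horizontal along world +x, tool y = world +y; then yaw about world z; roll about tool z"
    t=np.radians(th);z=np.array([np.cos(t),0,-np.sin(t)]);y=np.array([0,1.,0]);x=np.cross(y,z)
    return R.from_euler('z',yaw,degrees=True).as_matrix()@np.stack([x,y,z],1)@R.from_euler('z',roll,degrees=True).as_matrix()
E
python3 - <<'E'
from h import *
t=lambda u,v:(225+(u-400)*.45,150+(v-300)*.45)
s=lambda u,v:(215+u*.3,150+(v-300)*.3)
for a,b in [((430,345),(306,480)),((649,340),(41,345))]: print('clamp',tri([ray('top',t(*a)),ray('scene',s(*b))]))
s_=arm.observe();M=R.from_rotvec(s_['ee_rot']).as_matrix();j=s_['joints']
f=lambda a,q:R.from_euler(a,q).as_matrix()
for sg in (1,-1):
    P=f('y',j[1])@f('z',sg*j[2])@f('y',j[3])@f('z',sg*j[4])@f('y',j[5])
    for c in (0,np.pi/2,-np.pi/2,np.pi):
        print(sg,c,R.from_matrix(M@(P@f('z',sg*j[6]+c)).T).as_euler('zyx').round(4))
print(delta([.30,.36,.27],ori(45)))
E
```

```text
clamp (array([0.59291234, 0.13587835, 0.33384494]), [np.float64(0.003658534437739873), np.float64(0.0036585344377400453)])
clamp (array([ 0.61024568, -0.19712247,  0.32802739]), [np.float64(0.00042938907495596317), np.float64(0.000429389074955984)])
1 0 [-0.5475 -0.0007 -0.0019]
1 1.5707963267948966 [ 1.0233e+00 -2.0000e-04 -1.0000e-04]
1 -1.5707963267948966 [-2.1183e+00  1.1000e-03 -2.4000e-03]
1 3.141592653589793 [ 2.5941e+00  1.6000e-03 -6.0000e-04]
-1 0 [-0.3422 -0.0008 -0.0017]
-1 1.5707963267948966 [ 1.2286  0.     -0.    ]
-1 -1.5707963267948966 [-1.913e+00  9.000e-04 -2.500e-03]
-1 3.141592653589793 [ 2.7994e+00  1.7000e-03 -8.0000e-04]
(array([-1.932, -2.843, -0.545]), array([-1.008, -4.425, -2.413]))
```

jog_arm([
  {"twist":[-0.3,-1.5,-0.8],"xyz":[-0.7,-1.0,-0.2],"grip":-1},
  {"twist":[-0.7,-3.0,-1.6],"xyz":[-1.3,-1.9,-0.4],"grip":-1},
  {"twist":[-1.0,-4.4,-2.4],"xyz":[-1.93,-2.84,-0.55],"grip":-1},
  {"twist":[-1.0,-4.4,-2.4],"xyz":[-1.93,-2.84,-0.55],"grip":-1},
  {"twist":[-1.0,-4.4,-2.4],"xyz":[-1.93,-2.84,-0.55],"grip":-1},
])

```text
clock: 0.72
position: [0.3001, 0.3592, 0.2714]
ee_rot: [0.0, 2.356, 0.004]
force: [-1.0, 0.3, -0.4]
width: 0.998
```

```bash
cat >> h.py <<'E'
import json,os
def log():
    s=arm.observe();L=json.load(open('log.json')) if os.path.exists('log.json') else []
    L.append([s['joints'].tolist(),s['position'].tolist()]);json.dump(L,open('log.json','w'));return s
E
echo '[[[-1.22858899,0.43522002,0.02495269,1.57408839,-0.01158572,1.13401709,-0.07510435],[0.26875742,0.56371295,0.23694995]]]' > log.json
python3 - <<'E'
from h import *
s=log();print(s['clock'],s['joints'].round(3),s['position'].round(4),R.from_rotvec(s['ee_rot']).as_matrix().round(3))
c=cam('wrist');im=arm.get_image('wrist');cv2.imwrite('pics/w1.png',im)
np.savez('w1.npz',K=c[0],T=c[1])
cv2.imwrite('pics/w1b.png',cv2.resize(im,(800,600),interpolation=cv2.INTER_CUBIC))
E
```

```text
0.725 [-1.593e+00  9.700e-02  2.000e-03  2.257e+00  9.470e-01  1.058e+00
 -6.250e-01] [0.3001 0.3592 0.2714] [[-0.707 -0.001  0.707]
 [ 0.001  1.     0.003]
 [-0.707  0.003 -0.707]]
```

View pics/w1b.png

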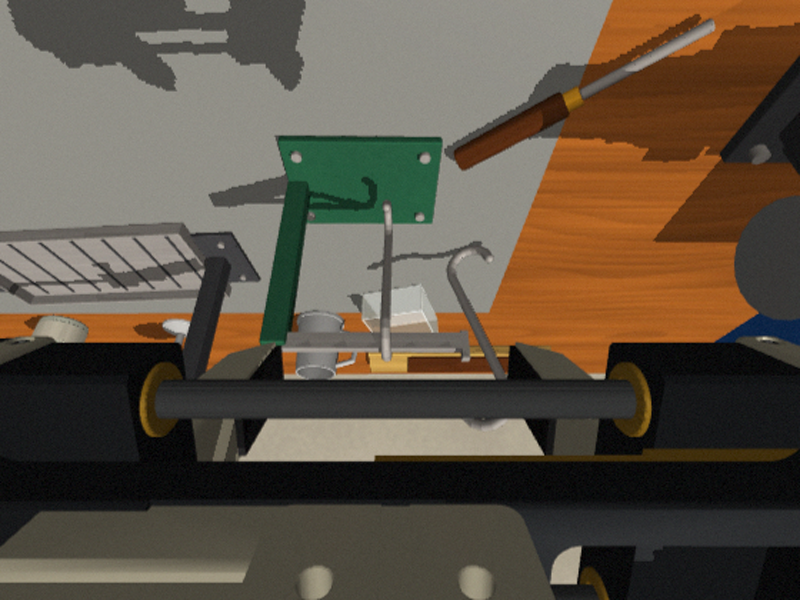

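The wrist view shows the stand's hook edge-on at big-picture column 387. Its curl is on the arm at row 355 and its open lower tip, facing the robot, is at (387,207), so hook +x points away from the robot. The larger look-alike is at (450–500, 250–430), about 65 px aside.

```bash
python3 - <<'E'
from h import *
d=np.load('w1.npz');c=(d['K'],d['T']);k=1/1.4286
def atx(uv,x):
    o,dd=ray('',(uv[0]*k,uv[1]*k),c);return o+dd*(x-o[0])/dd[0]
for p in [(277,136),(441,138),(433,222)]: print('foot',atz('',(p[0]*k,p[1]*k),.01,c).round(4))
print('post top',atz('',(272,343),.19,c) if 0 else atx((273,340),.447).round(4), 'lip',atx((466,338),.457).round(4))
for p,x in [((387,350),.457),((387,300),.457),((387,260),.457),((387,207),.437)]: print('hook',atx(p,x).round(4))
print('armtop px', (proj('',np.array([[.457,.30,.19],[.457,.30,.176],[.437,.34,.0533]]),c)/k).round(0).tolist())
E
```

```text
foot [0.3915 0.2553 0.01  ]
foot [0.394  0.4014 0.01  ]
foot [0.5051 0.403  0.01  ]
post top [0.447  0.2628 0.1838] lip [0.457  0.4179 0.1778]
hook [0.457  0.3531 0.1883]
hook [0.457  0.3528 0.1411]
hook [0.457  0.3525 0.0983]
hook [0.437  0.3526 0.0519]
armtop px [[321.0, 352.0], [323.0, 337.0], [373.0, 208.0]]
```

```bash
python3 - <<'E'
from h import *
m=np.array([.455,.352,.1165])
for th in (20,30):
    O=ori(th,-1);g=m+.008*O[:,2]
    print(th,delta(g-[.09,0,0],O),delta(g,O))
E
```

```text
20 (array([ 0.983, -0.137,  2.706]), array([ 0.115, -2.474,  0.08 ])) (array([-0.072, -0.147,  3.771]), array([ 0.115, -2.474,  0.08 ]))
30 (array([ 1.005, -0.137,  2.714]), array([ 0.107, -1.474,  0.09 ])) (array([-0.051, -0.147,  3.779]), array([ 0.107, -1.474,  0.09 ]))
```

jog_arm([
  {"twist":[0.1,-0.8,0.1],"xyz":[0.6,-0.1,0.9],"grip":-1},
  {"twist":[0.1,-1.5,0.1],"xyz":[0.9,-0.14,1.7],"grip":-1},
  {"twist":[0.1,-1.5,0.1],"xyz":[1.0,-0.14,2.7],"grip":-1},
  {"twist":[0.1,-1.5,0.1],"xyz":[1.0,-0.14,2.7],"grip":-1},
])

```text
clock: 1.27
position: [0.3724, 0.3508, 0.1097]
ee_rot: [0.029, 2.099, -0.019]
force: [-0.1, -0.0, 0.8]
width: 0.999
```

```bash
python3 - <<'E'
from h import *
s=log();print(s['clock'],s['joints'].round(3),s['position'].round(4),R.from_rotvec(s['ee_rot']).as_matrix().round(3))
c=cam('wrist');im=arm.get_image('wrist');cv2.imwrite('pics/w2.png',im)
np.savez('w2.npz',K=c[0],T=c[1]); a=arm.get_image('scene')
cv2.imwrite('pics/w2b.png',np.vstack([np.hstack([panel(im,130,0,300),panel(a,335,205,130)]),np.hstack([panel(im,200,120,150),panel(a,215,150,120)])]))
m=np.array([.455,.352,.1165]);O=ori(30,-1);print(delta(m+.008*O[:,2],O))
E
```

```text
1.275 [-1.599  0.648  0.07   2.44   1.534  1.001 -1.503] [0.3724 0.3508 0.1097] [[-0.504  0.028  0.863]
 [ 0.013  1.    -0.026]
 [-0.864 -0.002 -0.504]]
(array([-0.765,  0.065,  1.271]), array([-0.067, -0.022, -0.033]))
```

View pics/w2b.png

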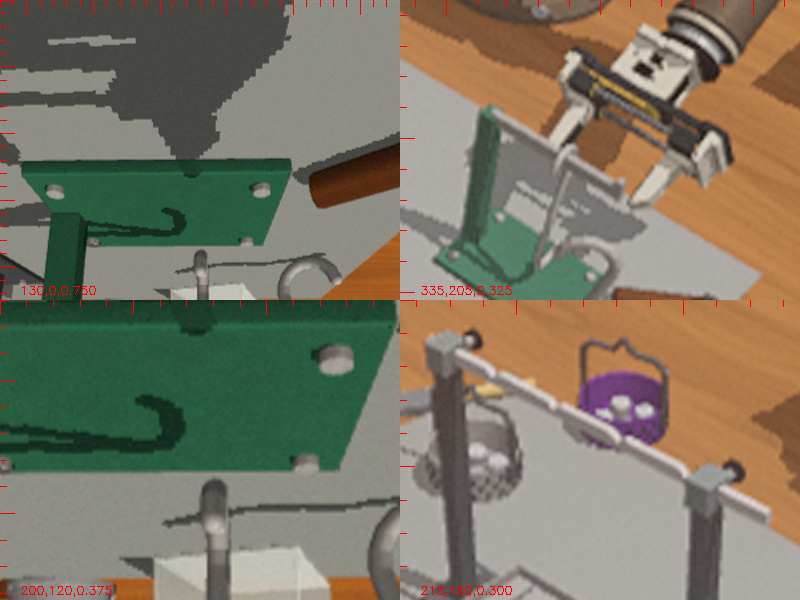

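The fingers straddle the hook's plane. The lower tip is at wrist (281,191) and the shank at (282,221), with nothing between them and the fingers.

```bash
python3 - <<'E'
from h import *
d=np.load('w2.npz');c=(d['K'],d['T'])
for uv,x in [((280.6,191),.437),((281.7,221),.455),((281.7,232),.455)]:
    o,dd=ray('',uv,c);print((o+dd*(x-o[0])/dd[0]).round(4))
m=np.array([.455,.352,.1165]);O=ori(30,-1);print(delta(m+.008*O[:,2],O))
L=json.load(open('log.json'))
E
```

```text
[0.437  0.3522 0.0425]
[0.455  0.3528 0.0634]
[0.455  0.3527 0.0731]
(array([-0.765,  0.065,  1.271]), array([-0.067, -0.022, -0.033]))
```

jog_arm([
  {"twist":[-0.07,0,0],"xyz":[-0.25,0.02,0.42],"grip":-1},
  {"twist":[-0.07,0,0],"xyz":[-0.5,0.05,0.84],"grip":-1},
  {"twist":[-0.07,0,0],"xyz":[-0.77,0.07,1.27],"grip":-1},
  {"twist":[-0.07,0,0],"xyz":[-0.77,0.07,1.27],"grip":-1},
  {"twist":[-0.07,0,0],"xyz":[-0.77,0.07,1.27],"grip":0.3},
], force=30)

```text
clock: 2.0
position: [0.4604, 0.3544, 0.1159]
ee_rot: [0.026, 2.098, 0.003]
force: [0.1, -0.1, 0.2]
width: 0.937
```

jog_arm([
  {"grip":0.5},
  {"grip":0.7},
  {"grip":1},
  {"grip":1},
  {"grip":1},
])

```text
invalid input at $.moves[0]: expected keys twist, xyz, grip
```

```bash
python3 - <<'E'
from h import *
s=log();print(s['clock'],s['joints'].round(3),s['position'].round(4),s['force'].round(1),s['width'])
z=R.from_rotvec(s['ee_rot']).as_matrix()[:,2];print('grasp',s['position']-.008*z)
M=R.from_rotvec(s['ee_rot']).as_matrix()
for w in ([-.006,0,.02],[-.1,0,.02]): print((M.T@np.array(w)/.06).round(3))
E
```

```text
2.0 [-1.424  0.642  0.149  2.392  1.763  0.931 -1.478] [0.4604 0.3544 0.1159] [ 0.1 -0.1  0.2] 0.9372703144599851
grasp [0.45350897 0.35450879 0.11992545]
[-0.238  0.003 -0.254]
[ 0.551 -0.024 -1.608]
```

jog_arm([
  {"twist":[0,0,0],"xyz":[0,-0.03,0.03],"grip":0.5},
  {"twist":[0,0,0],"xyz":[0,-0.03,0.03],"grip":0.6},
  {"twist":[0,0,0],"xyz":[0,-0.03,0.03],"grip":0.7},
  {"twist":[0,0,0],"xyz":[0,-0.03,0.03],"grip":0.8},
  {"twist":[0,0,0],"xyz":[0,-0.03,0.03],"grip":1},
])

```text
clock: 2.62
position: [0.4623, 0.3523, 0.1141]
ee_rot: [0.024, 2.098, 0.002]
force: [0.4, 0.3, 0.3]
width: 0.396
```

jog_arm([
  {"twist":[0,0,0],"xyz":[0,0,0],"grip":1},
  {"twist":[0,0,0],"xyz":[0,0,0],"grip":1},
  {"twist":[0,0,0],"xyz":[0,0,0],"grip":1},
])

```text
clock: 3.0
position: [0.4623, 0.3522, 0.1141]
ee_rot: [0.024, 2.098, 0.002]
force: [0.0, -0.4, -0.7]
width: 0.077
```

```bash
python3 - <<'E'
from h import *
s=log();print(s['clock'],s['joints'].round(3),s['position'].round(4),s['force'].round(1),s['width'])
M=R.from_rotvec(s['ee_rot']).as_matrix();z=M[:,2];print('grasp',s['position']-.008*z)
for w in ([-.006,0,.02],[-.1,0,.02]): print((M.T@np.array(w)/.06).round(3))
E
```

```text
3.0 [-1.419  0.647  0.15   2.395  1.775  0.931 -1.487] [0.4623 0.3522 0.1141] [ 0.  -0.4 -0.7] 0.07690895600641108
grasp [0.45543574 0.35227148 0.11813045]
[-0.238  0.002 -0.254]
[ 0.551 -0.023 -1.608]
```

jog_arm([
  {"twist":[0,0,0],"xyz":[-0.12,0,-0.13],"grip":1},
  {"twist":[0,0,0],"xyz":[-0.24,0,-0.25],"grip":1},
  {"twist":[0,0,0],"xyz":[-0.24,0,-0.25],"grip":1},
  {"twist":[0,0,0],"xyz":[-0.24,0,-0.25],"grip":1},
])

```text
clock: 3.5
position: [0.4565, 0.3523, 0.1343]
ee_rot: [0.024, 2.098, 0.003]
force: [0.4, -0.8, -0.9]
width: 0.081
```

jog_arm([
  {"twist":[0,0,0],"xyz":[0.2,0,-0.35],"grip":1},
  {"twist":[0,0,0],"xyz":[0.4,0,-0.7],"grip":1},
  {"twist":[0,0,0],"xyz":[0.7,-0.02,-1.2],"grip":1},
  {"twist":[0,0,0],"xyz":[0.7,-0.02,-1.2],"grip":1},
])

```text
clock: 4.0
position: [0.3714, 0.3535, 0.1334]
ee_rot: [0.02, 2.1, 0.004]
force: [0.9, -0.3, -0.5]
width: 0.078
```

```bash
python3 - <<'E'
from h import *
s=log();print(s['clock'],s['joints'].round(3),s['position'].round(4),s['force'].round(1),s['width'],R.from_rotvec(s['ee_rot']).as_matrix().round(3))
c=cam('wrist');im=arm.get_image('wrist');np.savez('w3.npz',K=c[0],T=c[1]);cv2.imwrite('pics/w3.png',im)
a=arm.get_image('scene');b=arm.get_image('top');cv2.imwrite('pics/scene3.png',a)
cv2.imwrite('pics/w3b.png',np.vstack([np.hstack([panel(im,130,0,400),panel(a,335,165,160)]),np.hstack([panel(im,200,150,150),panel(b,145,170,120)])]))
# FK lstsq
f=lambda ax,q:R.from_euler(ax,q).as_matrix()
def Rs(j):
    M=f('z',-j[0]);o=[M]
    for k in range(1,7):
        M=M@(f('y',j[k]) if k%2 else f('z',-j[k]));o.append(M)
    return o
L=json.load(open('log.json'));A=[];y=[]
for j,p in L:
    A.append(np.hstack(Rs(j)));y.append(np.array(p))
A=np.vstack(A);y=np.hstack(y);x,_,r,sv=np.linalg.lstsq(A,y,rcond=1e-3);print(r,sv.round(3),x.reshape(-1,3).round(3),abs(A@x-y).max())
E
```

```text
4.0 [-1.61   0.58   0.081  2.447  1.519  0.999 -1.447] [0.3714 0.3535 0.1334] [ 0.9 -0.3 -0.5] 0.0784426248055126 [[-0.504  0.013  0.863]
 [ 0.016  1.    -0.005]
 [-0.863  0.011 -0.505]]
14 [6.380e+00 6.217e+00 6.167e+00 1.955e+00 1.794e+00 1.069e+00 4.710e-01
 3.440e-01 2.360e-01 1.400e-01 8.300e-02 6.800e-02 9.000e-03 7.000e-03
 2.000e-03 0.000e+00 0.000e+00 0.000e+00] [[ 0.008 -0.021  0.259]
 [-0.038 -0.021  0.279]
 [ 0.025 -0.004  0.279]
 [-0.017 -0.004  0.171]
 [ 0.002  0.005  0.171]
 [-0.08   0.005  0.201]
 [ 0.006 -0.013  0.201]] 0.00016430266702069374
```

View pics/w3b.png

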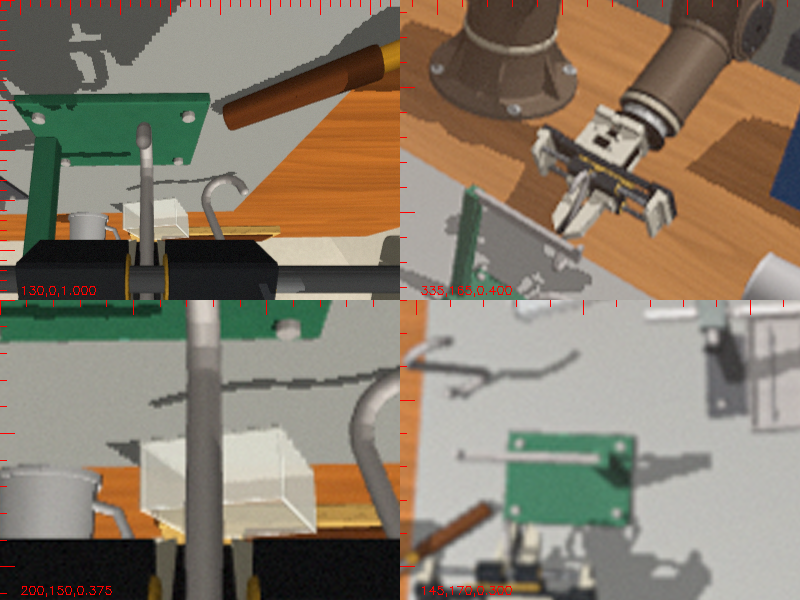

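The hook is held with its shank between the pads at wrist column 277. It is off the stand, the arm is clear, and nothing else has moved. Next I check the hook's place in the hand and the reach to the rail.

```bash
cat >> h.py <<'E'
f_=lambda ax,q:R.from_euler(ax,q).as_matrix()
def Rs(j):
    M=f_('z',-j[0]);o=[M]
    for k in range(1,7):
        M=M@(f_('y',j[k]) if k%2 else f_('z',-j[k]));o.append(M)
    return o
def fitfk():
    L=json.load(open('log.json'));A=np.vstack([np.hstack(Rs(j)) for j,p in L]);y=np.hstack([p for j,p in L])
    return np.linalg.lstsq(A,y,rcond=1e-3)[0]
LO=np.array([-2.62,-.44,-1.27,.08,-1.32,.12,-2.74]);HI=np.array([2.62,2.09,1.32,2.57,4.46,2,2.74])
def ik(pos,O,j0,w=.02):
    from scipy.optimize import least_squares
    x=fitfk();C=f_('z',np.pi/2)
    def r(j):
        S=Rs(j);return np.r_[(np.hstack(S)@x-pos)*10,R.from_matrix(O.T@S[-1]@C).as_rotvec(),w*.05*(j-j0)]
    s=least_squares(r,np.clip(j0,LO+.01,HI-.01),bounds=(LO,HI));e=r(s.x)
    return s.x,np.linalg.norm(e[:3])*100,np.degrees(np.linalg.norm(e[3:6]))
def hookpts():
    a=np.linspace(0,np.pi,40);b=np.arctan2(-5,-17)
    up=[(18,63)]+[(18*np.cos(q),60+18*np.sin(q)) for q in np.linspace(0,np.pi+.28,40)]
    up=np.array(up+[(-17,55)]);return np.vstack([up,np.linspace((-17,55),(17,-55),20),-up[::-1]])/1000
E
python3 - <<'E'
from h import *
d=np.load('w3.npz');c=(d['K'],d['T']);tcp=np.array([.3714,.3535,.1334])
hp=hookpts()
for dx in (-.006,-.003,0,.003,.006):
    m=tcp+[-.0073+dx,0,.0022];P=np.stack([hp[:,0]+m[0],m[1]+0*hp[:,0],hp[:,1]+m[2]],1);q=proj('',P,c)
    i=q[:,1].argmin();print(dx,'min v',q[i].round(1),hp[i],'tip',q[-1].round(1), q[40:62:5].round(0).tolist())
j=arm.observe()['joints']
for th in (0,10,20,30):
  for yaw in (3,):
    O=ori(th,yaw)
    for p in ([.54,-.045,.27],[.60,-.045,.27],[.60,-.045,.25],[.59,-.045,.17],[.59,.015,.145]):
        q,e,a=ik(np.array(p),O,j);print(th,p,q.round(2),e.round(1),a.round(1))
E
```

```text
-0.006 min v [274.6 125.3] [-0.01024855 -0.07479754] tip [274.5 137.4] [[278.0, 406.0], [277.0, 355.0], [277.0, 286.0], [276.0, 231.0], [276.0, 187.0]]
-0.003 min v [274.7 128.4] [-0.00891256 -0.07563861] tip [274.7 140.4] [[278.0, 403.0], [277.0, 354.0], [277.0, 286.0], [276.0, 232.0], [276.0, 189.0]]
0 min v [274.8 131.3] [-0.00891256 -0.07563861] tip [274.8 143.4] [[278.0, 401.0], [277.0, 352.0], [277.0, 286.0], [276.0, 233.0], [276.0, 190.0]]
0.003 min v [274.9 134.1] [-0.00891256 -0.07563861] tip [274.9 146.2] [[278.0, 398.0], [277.0, 351.0], [277.0, 286.0], [276.0, 235.0], [276.0, 192.0]]
0.006 min v [275.  136.9] [-0.00891256 -0.07563861] tip [275.  148.9] [[278.0, 396.0], [278.0, 350.0], [277.0, 287.0], [277.0, 236.0], [276.0, 194.0]]
0 [0.54, -0.045, 0.27] [ 1.45  1.09 -1.27  2.57  3.65  0.75 -0.76] 10.2 21.1
0 [0.6, -0.045, 0.27] [ 1.29  1.16 -1.27  2.57  3.44  0.97 -0.57] 7.0 14.9
0 [0.6, -0.045, 0.25] [ 1.3   1.39 -1.27  2.57  3.52  0.99 -0.37] 7.0 14.9
0 [0.59, -0.045, 0.17] [-0.86  1.67  0.19  2.57  1.64  2.   -2.74] 10.6 25.2
0 [0.59, 0.015, 0.145] [-0.95  1.68  0.15  
[... 471 characters left out ...]
0.68 -1.25] 2.4 5.6
20 [0.6, -0.045, 0.27] [ 0.85  0.43 -0.92  2.57  3.03  0.94 -1.17] 0.0 0.0
20 [0.6, -0.045, 0.25] [ 0.87  0.5  -0.96  2.57  3.01  0.94 -1.11] 0.8 1.7
20 [0.59, -0.045, 0.17] [ 0.94  0.72 -0.99  2.57  3.03  0.94 -0.92] 3.9 8.8
20 [0.59, 0.015, 0.145] [ 0.52  0.6  -0.77  2.57  2.85  0.97 -1.1 ] 5.7 12.6
30 [0.54, -0.045, 0.27] [-0.3   0.05  0.25  2.57  3.16  0.53 -1.6 ] 0.0 0.0
30 [0.6, -0.045, 0.27] [-0.61  0.15  0.6   2.49  3.28  0.54 -1.75] 0.0 0.0
30 [0.6, -0.045, 0.25] [-0.54  0.21  0.53  2.53  3.29  0.63 -1.77] 0.0 0.0
30 [0.59, -0.045, 0.17] [ 0.73  0.59 -0.84  2.57  2.92  0.93 -1.05] 0.1 0.2
30 [0.59, 0.015, 0.145] [ 0.41  0.56 -0.69  2.57  2.77  0.96 -1.13] 1.5 3.4
```

```bash
cat > scan.py <<'E'
from h import *
import warnings,time;warnings.filterwarnings('ignore')
seeds=[np.array(s) for s in ([-.5,.4,.5,2.3,3.2,.8,-1.7],[.6,.5,-.7,2.3,2.9,.9,-1.1],[0,.5,0,2.2,1.5,.8,0],[0,.6,0,2.0,0,1,1.5])]
def best(p,O):
    b=(9e9,)
    for s in seeds:
        for roll in (0,180):
            q,e,a=ik(p,O@f_('z',np.radians(roll)),s,w=.002);b=min(b,(e+a,roll,q.round(2).tolist()))
            if b[0]<.6:return b
    return b
if __name__=='__main__':
  by=17-3
  for name,hy,leg,psis in (('mid',-.046,1,(0,-20)),('plus',.036,-1,(0,20,40)),('minus',-.126,1,(0,-20,-40)),('mid',-.046,-1,(0,))):
    hx=.6015-.052*(hy+.031)
    for psi in psis:
      for th in (30,40):
        yaw=3+psi; u=np.array([-np.sin(np.radians(3)),np.cos(np.radians(3)),0])
        O=ori(th,yaw);g=np.array([hx,hy,.1325])+leg*.058*u;r=[]
        for off in ([0,0,0],[-.02,0,.03]): r.append(best(g+off+.008*O[:,2],O))
        for fl in (0,180):
          for ang in (by,):
            O2=f_('z',np.radians(ang+fl))@O; u2=f_('z',np.radians(ang+fl))@u; g2=np.array([.445,-.36,.08])+leg*.058*u2
            r.append(best(g2+.008*O2[:,2],O2))
        print(name,leg,psi,th,[(round(x[0],1),x[1]) for x in r],flush=True)
E
timeout 500 python3 scan.py
```

```text
mid 1 0 30 [(np.float64(0.0), 180), (np.float64(0.0), 180), (np.float64(0.0), 0), (np.float64(0.0), 0)]
mid 1 0 40 [(np.float64(0.0), 0), (np.float64(0.0), 0), (np.float64(0.0), 0), (np.float64(0.0), 0)]
mid 1 -20 30 [(np.float64(0.0), 0), (np.float64(0.0), 0), (np.float64(0.0), 0), (np.float64(2.9), 180)]
mid 1 -20 40 [(np.float64(0.0), 0), (np.float64(0.0), 0), (np.float64(0.0), 0), (np.float64(0.0), 0)]
plus -1 0 30 [(np.float64(0.0), 180), (np.float64(0.0), 180), (np.float64(0.0), 180), (np.float64(0.0), 0)]
plus -1 0 40 [(np.float64(0.0), 0), (np.float64(0.0), 0), (np.float64(0.0), 180), (np.float64(0.0), 0)]
plus -1 20 30 [(np.float64(0.0), 0), (np.float64(0.0), 0), (np.float64(0.0), 180), (np.float64(0.0), 0)]
plus -1 20 40 [(np.float64(0.0), 0), (np.float64(0.0), 0), (np.float64(0.0), 180), (np.float64(0.0), 0)]
plus -1 40 30 [(np.float64(0.0), 0), (np.float64(0.0), 0), (np.float64(0.0), 180), (np.float64(0.0), 0)]
plus -1 40 40 [(np.float64(0.0), 0), (np.float64(0.5), 0), (np.float64(0.0), 180), (np.float64(0.0), 0)]
minus 1 0 30 [(np.float64(0.0), 0), (np.float64(0.1), 0), (np.float64(0.0), 0), (np.float64(0.0), 0)]
minus 1 0 40 [(np.float64(0.0), 0), (np.float64(0.0), 0), (np.float64(0.0), 0), (np.float64(0.0), 0)]
minus 1 -20 30 [(np.float64(0.0), 180), (np.float64(0.0), 180), (np.float64(0.0), 0), (np.float64(2.9), 180)]
minus 1 -20 40 [(np.float64(0.0), 0), (np.float64(0.0), 0), (np.float64(0.0), 0), (np.float64(0.0), 0)]
minus 1 -40 30 [(np.float64(0.0), 0), (np.float64(0.0), 0), (np.float64(9.9), 180), (np.float64(16.0), 180)]
minus 1 -40 40 [(np.float64(0.0), 0), (np.float64(0.0), 0), (np.float64(0.0), 180), (np.float64(3.9), 180)]
mid -1 0 30 [(np.float64(0.0), 0), (np.float64(0.0), 0), (np.float64(0.0), 180), (np.float64(0.0), 0)]
mid -1 0 40 [(np.float64(0.0), 0), (np.float64(0.0), 0), (np.float64(0.0), 180), (np.float64(0.0), 0)]
```

```bash
python3 - <<'E'
from h import *
print(delta([.37,.35,.30],ori(30,0)),delta([.41,.15,.30],ori(30,2)),delta([.52,-.035,.285],ori(30,3)))
E
```

```text
(array([-2.358, -0.007, -1.445]), array([-0.05 , -0.019, -0.102])) (array([-2.753, -3.329, -0.84 ]), array([-0.223, -0.018, -0.203])) (array([-3.514, -6.384,  0.898]), array([-0.31 , -0.018, -0.253]))
```

jog_arm([
  {"twist":[0,0,0],"xyz":[-0.6,0,-0.36],"grip":1},
  {"twist":[0,0,0],"xyz":[-1.2,0,-0.72],"grip":1},
  {"twist":[0,0,0],"xyz":[-1.8,0,-1.08],"grip":1},
  {"twist":[0,0,0],"xyz":[-2.36,0,-1.44],"grip":1},
  {"twist":[0,0,0],"xyz":[-2.36,0,-1.44],"grip":1},
])

```text
clock: 4.78
position: [0.371, 0.3502, 0.3023]
ee_rot: [0.03, 2.097, 0.006]
force: [0.6, 0.4, -2.1]
width: 0.08
```

jog_arm([
  {"twist":[0,0,0],"xyz":[-0.08,-0.66,0.12],"grip":1},
  {"twist":[0,0,0],"xyz":[-0.16,-1.33,0.24],"grip":1},
  {"twist":[0,0,0],"xyz":[-0.24,-2.0,0.36],"grip":1},
  {"twist":[0,0,0],"xyz":[-0.32,-2.7,0.48],"grip":1},
  {"twist":[0,0,0],"xyz":[-0.4,-3.32,0.6],"grip":1},
])

```text
clock: 5.4
position: [0.4039, 0.2068, 0.2991]
ee_rot: [0.034, 2.107, 0.018]
force: [-0.6, 0.1, -0.3]
width: 0.076
```

jog_arm([
  {"twist":[-0.06,0,-0.05],"xyz":[-0.15,-0.6,0.35],"grip":1},
  {"twist":[-0.12,0,-0.1],"xyz":[-0.3,-1.2,0.7],"grip":1},
  {"twist":[-0.18,0,-0.15],"xyz":[-0.45,-1.8,1.0],"grip":1},
  {"twist":[-0.24,0,-0.2],"xyz":[-0.6,-2.4,1.3],"grip":1},
  {"twist":[-0.3,0,-0.25],"xyz":[-0.76,-3.05,1.74],"grip":1},
])

```text
clock: 6.02
position: [0.4501, 0.1653, 0.3129]
ee_rot: [0.025, 2.073, 0.094]
force: [0.7, 0.2, -0.4]
width: 0.079
```

```bash
python3 - <<'E'
from h import *
s=log();print(s['clock'],s['joints'].round(3),s['position'].round(4),s['force'].round(1),s['width'],R.from_rotvec(s['ee_rot']).as_matrix().round(3))
print(delta([.52,-.035,.285],ori(30,3)))
E
```

```text
6.025 [-0.22  -0.082 -0.758  2.565  1.755  0.743 -0.948] [0.4501 0.1653 0.3129] [ 0.7  0.2 -0.4] 0.07879949991881316 [[-0.483 -0.022  0.875]
 [ 0.058  0.997  0.056]
 [-0.874  0.078 -0.48 ]]
(array([-0.349, -3.388,  1.056]), array([ 0.065,  0.128, -0.475]))
```

```bash
python3 - <<'E'
from h import *
j0=arm.observe()['joints'];p0=arm.observe()['position']
def path(wps,j,n=8):
    p,th,yw=p0,31,3
    for P,T,Y in wps:
        for k in range(1,n+1):
            a=k/n;j,e,r=ik(p+a*(np.array(P)-p),ori(th+a*(T-th),yw+a*(Y-yw)),j,w=.2)
            if k%4==0: print(P,T,j.round(2),round(e,2),round(r,1))
        p,th,yw=np.array(P),T,Y
path([([.52,-.035,.285],30,3),([.6,-.035,.275],30,3)],j0);print()
path([([.48,.1,.31],50,3),([.56,-.035,.30],50,3),([.54,-.035,.285],30,3),([.6,-.035,.275],30,3)],j0);print()
path([([.48,.1,.31],50,3),([.56,-.035,.30],50,3),([.54,-.035,.285],40,3),([.6,-.035,.275],40,3)],j0)
E
```

```text
[0.52, -0.035, 0.285] 30 [ 0.99 -0.19 -1.22  2.57  2.97  0.38 -1.65] 0.25 0.5
[0.52, -0.035, 0.285] 30 [ 1.22  0.09 -1.2   2.55  3.2   0.48 -1.51] 0.0 0.0
[0.6, -0.035, 0.275] 30 [ 1.01  0.19 -1.07  2.49  2.96  0.5  -1.27] 0.0 0.0
[0.6, -0.035, 0.275] 30 [ 0.87  0.26 -0.98  2.42  2.85  0.52 -1.14] 0.0 0.0

[0.48, 0.1, 0.31] 50 [-0.11 -0.17 -0.55  2.43  1.29  0.4  -0.18] 0.0 0.0
[0.48, 0.1, 0.31] 50 [-0.25 -0.16 -0.24  2.32  0.65  0.41  0.59] 0.0 0.0
[0.56, -0.035, 0.3] 50 [-0.28 -0.12  0.02  2.3   0.46  0.3   0.97] 0.0 0.0
[0.56, -0.035, 0.3] 50 [-0.41 -0.06  0.37  2.26  0.01  0.24  1.59] 0.0 0.0
[0.54, -0.035, 0.285] 30 [-1.21 -0.31  1.03  2.46  1.8   0.29 -0.13] 0.01 0.0
[0.54, -0.035, 0.285] 30 [ 0.14  0.02 -0.15  2.57  3.22  0.49 -1.62] 0.1 0.2
[0.6, -0.035, 0.275] 30 [ 0.13  0.08 -0.14  2.52  3.2   0.51 -1.59] 0.0 0.0
[0.6, -0.035, 0.275] 30 [ 0.12  0.14 -0.14  2.47  3.19  0.52 -1.57] 0.0 0.0

[0.48, 0.1, 0.31] 50 [-0.11 -0.17 -0.55  2.43  1.29  0.4  -0.18] 0.0 0.0
[0.48, 0.1, 0.31] 50 [-0.25 -0.16 -0.24  2.32  0.65  0.41  0.59] 0.0 0.0
[0.56, -0.035, 0.3] 50 [-0.28 -0.12  0.02  2.3   0.46  0.3   0.97] 0.0 0.0
[0.56, -0.035, 0.3] 50 [-0.41 -0.06  0.37  2.26  0.01  0.24  1.59] 0.0 0.0
[0.54, -0.035, 0.285] 40 [-0.83 -0.15  0.75  2.38  0.82  0.12  0.81] 0.05 0.2
[0.54, -0.035, 0.285] 40 [-1.23 -0.33  1.03  2.49  1.85  0.32 -0.18] 0.0 0.0
[0.6, -0.035, 0.275] 40 [-1.42 -0.32  1.24  2.45  1.94  0.32 -0.23] 0.0 0.0
[0.6, -0.035, 0.275] 40 [-1.61 -0.44  1.32  2.39  1.73  0.5  -0.01] 7.37 2.0
```

jog_arm([
  {"twist":[0,0,-0.1],"xyz":[-0.07,-0.7,0.2],"grip":1},
  {"twist":[0,0,-0.2],"xyz":[-0.14,-1.4,0.4],"grip":1},
  {"twist":[0.03,0.1,-0.3],"xyz":[-0.21,-2.1,0.6],"grip":1},
  {"twist":[0.05,0.1,-0.4],"xyz":[-0.28,-2.8,0.8],"grip":1},
  {"twist":[0.07,0.13,-0.48],"xyz":[-0.35,-3.39,1.06],"grip":1},
])

```text
clock: 6.65
position: [0.5014, 0.048, 0.312]
ee_rot: [-0.045, 2.076, 0.039]
force: [0.5, 0.1, -0.5]
width: 0.078
```

```bash
python3 - <<'E'
from h import *
s=log();print(s['clock'],s['joints'].round(3),s['position'].round(4),s['force'].round(1),s['width'])
print(delta([.52,-.035,.285],ori(30,3)))
E
```

```text
6.65 [ 0.688 -0.113 -0.95   2.568  2.813  0.425 -1.461] [0.5014 0.048  0.312 ] [ 0.5  0.1 -0.5] 0.07812970068630684
(array([ 0.265, -1.401,  0.424]), array([ 0.008,  0.106, -0.056]))
```

jog_arm([
  {"twist":[0,0.05,0],"xyz":[0.1,-0.5,0.1],"grip":1},
  {"twist":[0,0.1,-0.05],"xyz":[0.2,-1.0,0.3],"grip":1},
  {"twist":[0,0.1,-0.05],"xyz":[0.27,-1.4,0.42],"grip":1},
  {"twist":[0,0.1,-0.05],"xyz":[0.27,-1.4,0.42],"grip":1},
  {"twist":[0,0.1,-0.05],"xyz":[0.27,-1.4,0.42],"grip":1},
])

```text
clock: 7.28
position: [0.5193, -0.0331, 0.2847]
ee_rot: [-0.055, 2.093, 0.036]
force: [0.3, 0.7, -1.1]
width: 0.079
```

```bash
python3 - <<'E'
from h import *
s=log();p=s['position'];print(s['clock'],s['joints'].round(3),p.round(4),s['force'].round(1),s['width'],R.from_rotvec(s['ee_rot']).as_matrix().round(3).tolist())
c=cam('wrist');im=arm.get_image('wrist');cv2.imwrite('pics/w4.png',im);np.savez('w4.npz',K=c[0],T=c[1],p=p)
a=arm.get_image('scene');b=arm.get_image('top');cv2.imwrite('pics/scene4.png',a);cv2.imwrite('pics/top4.png',b)
cv2.imwrite('pics/m4.png',np.vstack([np.hstack([panel(im,0,0,560),panel(a,220,155,110)]),np.hstack([panel(im,130,180,300),panel(b,225,150,120)])]))
for n in('scene','top'):
    print(n,proj(n,[p+[-.01,0,.0022+.0817],p+[-.01,0,.0022-.0817],[.6015,-.031,.33],[.6023,-.046,.33]]).round(1).tolist())
E
```

```text
7.275 [ 0.967  0.047 -0.941  2.563  3.251  0.497 -1.597] [ 0.5193 -0.0331  0.2847] [ 0.3  0.7 -1.1] 0.0794846720740719 [[-0.499, -0.054, 0.865], [-0.024, 0.999, 0.048], [-0.866, 0.003, -0.499]]
scene [[284.8, 160.6], [284.3, 202.4], [263.9, 182.6], [260.4, 180.7]]
top [[287.9, 194.3], [287.2, 203.1], [287.6, 169.6], [292.0, 169.4]]
```

View pics/m4.png

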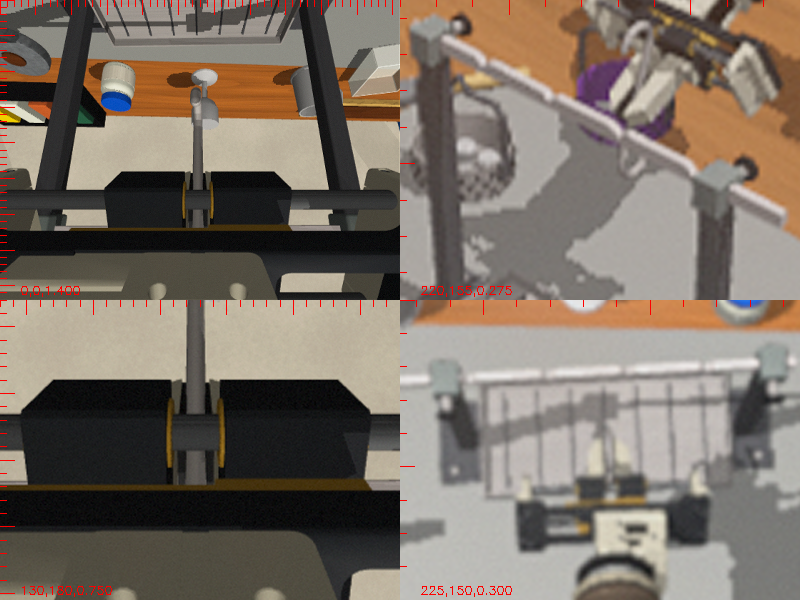

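The hook is upright in the grip, at scene (285,180), and clear of the rail by about 80 mm. Rail breaks show at scene (243,173), (262,182.5), (283,192) and at top (247,174), (269,172.5), (292.5,171), (314,169). Next I refine the notch phase.

```bash
python3 - <<'E'
from h import *
from scipy.ndimage import map_coordinates,gaussian_filter1d
for n in ('scene','top'):
    im=cv2.cvtColor(cv2.imread(f'pics/{n}0.png'),cv2.COLOR_BGR2GRAY).astype(float)
    ys=np.arange(-.17,.115,.002)
    # rail line: find ridge offset dx per y
    best=[]
    for dx in np.arange(-.012,.0121,.002):
        X=np.stack([.6015-.052*(ys+.031)+dx,ys,0*ys+.328],1);q=proj(n,X)
        best.append(map_coordinates(im,[q[:,1],q[:,0]],order=1))
    B=np.array(best);lo=B[:,:70].mean(1).round(0);hi=B[:,70:].mean(1).round(0);print(n,'ridge -y half',lo.tolist(),'+y half',hi.tolist())
    # profile from max across dx
    pr=B.max(0);pr=pr-gaussian_filter1d(pr,20)
    sc=[]
    for ph in np.arange(-.085,-.005,.001):
        nt=[ph+.08*k for k in range(-2,3) if -.165<ph+.08*k<.11];sc.append(np.interp(np.concatenate([np.array(nt)+d for d in(-.002,0,.002)]),ys,pr).mean())
    i=np.argsort(sc)[:4];print(np.arange(-.085,-.005,.001)[i].round(3),np.array(sc)[i].round(1))
    if n=='scene' : print(pr.round(0).astype(int).tolist())
print(atz('scene',(262.1,182.5),.328),atz('top',(292.5,170.7),.328))
E
```

```text
scene ridge -y half [156.0, 170.0, 185.0, 194.0, 194.0, 184.0, 167.0, 147.0, 132.0, 126.0, 124.0, 127.0, 134.0] +y half [147.0, 175.0, 192.0, 193.0, 181.0, 161.0, 141.0, 128.0, 124.0, 124.0, 124.0, 123.0, 124.0]
[-0.04  -0.039 -0.041 -0.038] [-15.3 -13.6 -12.9 -11.9]
[3, -2, -4, -2, 4, 2, -3, -3, 0, 0, -1, -2, 1, 2, 3, 0, 1, 8, 5, 6, 10, 7, 5, 5, -9, -26, -16, -5, -7, -4, -3, 1, -4, -3, 3, 4, -1, -3, 1, 7, 7, 8, 7, 8, 3, -2, -3, 1, -1, -4, -3, 0, 2, -3, -3, 0, 4, 0, 3, 9, 8, 10, 14, 3, -8, -15, -8, -2, 4, 0, -3, 0, 3, -1, -6, -2, 3, -2, -7, -3, 2, -1, -6, -4, 1, 0, -7, -6, 0, 2, -5, -3, 1, 4, 0, 5, 11, 4, 7, 8, 4, 9, 10, 1, -18, -27, -11, 4, 8, -1, -2, 5, 7, -1, -2, -4, -4, -7, -2, 4, -1, -4, -1, 3, -4, -4, -1, 3, -3, -3, 1, 1, -4, -1, 3, 0, -1, 8, 4, 2, 6, 6, 3]
top ridge -y half [140.0, 150.0, 174.0, 201.0, 216.0, 219.0, 211.0, 198.0, 186.0, 180.0, 178.0, 178.0, 178.0] +y half [155.0, 179.0, 204.0, 216.0, 216.0, 207.0, 194.0, 185.0, 180.0, 178.0, 179.0, 179.0, 179.0]
[-0.046 -0.045 -0.044 -0.047] [-28.2 -27.  -25.8 -25.8]
[ 0.60312961 -0.03743084  0.328     ] [ 0.59846506 -0.04770196  0.328     ]
```

```bash
python3 - <<'E'
from h import *
O=ori(30,3.2)
for p in ([.53,-.042,.277],[.575,-.043,.277],[.602,-.043,.2765]): print(delta(p,O))
E
```

```text
(array([ 0.044, -0.172,  0.212]), array([ 0.004,  0.015, -0.006]))
(array([-0.328, -0.231,  0.861]), array([ 0.004,  0.015, -0.006]))
(array([-0.544, -0.256,  1.255]), array([ 0.004,  0.015, -0.006]))
```

jog_arm([
  {"twist":[0,0,0],"xyz":[0.04,-0.17,0.21],"grip":1},
  {"twist":[0,0,0],"xyz":[-0.15,-0.2,0.53],"grip":1},
  {"twist":[0,0,0],"xyz":[-0.33,-0.23,0.86],"grip":1},
  {"twist":[0,0,0],"xyz":[-0.33,-0.23,0.86],"grip":1},
  {"twist":[0,0,0],"xyz":[-0.33,-0.23,0.86],"grip":1},
])

```text
clock: 8.05
position: [0.5744, -0.0431, 0.2768]
ee_rot: [-0.058, 2.092, 0.036]
force: [0.5, -0.3, -0.5]
width: 0.077
```

```bash
python3 - <<'E'
from h import *
s=log();p=s['position'];print(s['clock'],s['joints'].round(3),p.round(4),s['force'].round(1))
O=ori(30,3.2)
for p in ([.602,-.043,.2765],): print(delta(p,O))
a=arm.get_image('scene');b=arm.get_image('top')
cv2.imwrite('pics/m5.png',np.hstack([panel(a,235,140,80,400,560),panel(b,265,155,50,400,560)]))
p=s['position']
for n in('scene','top'):
    print(n,proj(n,[p+[-.01,0,.0022+.0817],p+[.008,0,.0022+.063],p+[-.01,0,.0022-.0817],[.5975,-.043,.33]]).round(1).tolist())
E
```

```text
8.05 [ 0.855  0.191 -0.887  2.473  3.05   0.505 -1.348] [ 0.5744 -0.0431  0.2768] [ 0.5 -0.3 -0.5]
(array([-0.224, -0.024,  0.4  ]), array([ 0.005,  0.011, -0.007]))
scene [[269.9, 168.1], [265.7, 175.4], [270.3, 210.0], [262.2, 180.5]]
top [[291.2, 178.4], [291.2, 174.3], [290.2, 188.6], [291.1, 170.8]]
```

View pics/m5.png

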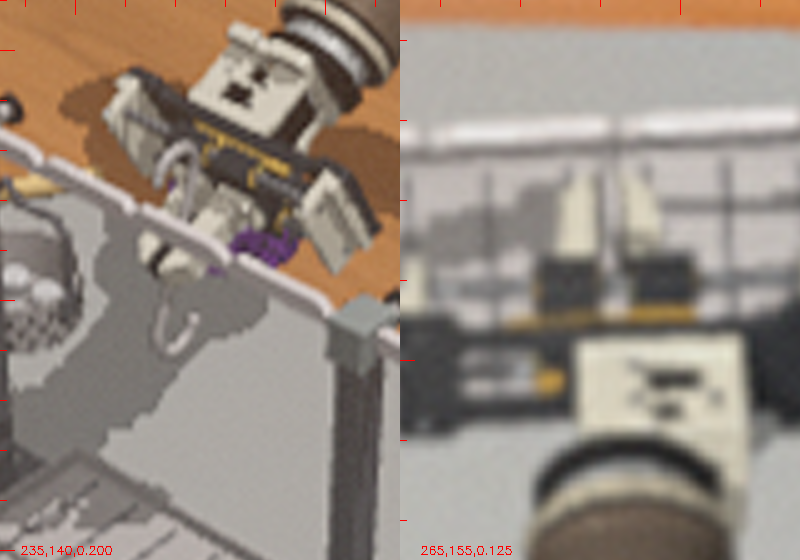

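The scene crop shows the hook's curl apex at (270.6,168.4) and its tip at (266.6,176.6), both within about 1 px of prediction and above the rail. The notch is at scene (262,181.4) and top (291.6,170.9), which puts it at y about −0.044 and x about 0.5975.

jog_arm([
  {"twist":[0,0,0],"xyz":[-0.07,-0.01,0.13],"grip":1},
  {"twist":[0,0,0],"xyz":[-0.15,-0.02,0.26],"grip":1},
  {"twist":[0,0,0],"xyz":[-0.22,-0.035,0.4],"grip":1},
  {"twist":[0,0,0],"xyz":[-0.22,-0.035,0.4],"grip":1},
  {"twist":[0,0,0],"xyz":[-0.22,-0.035,0.4],"grip":1},
])

```text
clock: 8.78
position: [0.6025, -0.0443, 0.2763]
ee_rot: [-0.056, 2.092, 0.035]
force: [0.6, -1.1, -1.1]
width: 0.076
```

```bash
python3 - <<'E'
from h import *
s=log();p=s['position'];print(s['clock'],s['joints'].round(3),p.round(4),s['force'].round(1))
O=ori(30,3.2)
for p in ([.605,-.044,.264],[.6075,-.044,.2555],[.6075,-.044,.2525],[.6075,-.044,.2485]): print(delta(p,O))
E
```

```text
8.775 [ 0.794  0.236 -0.848  2.421  2.986  0.496 -1.275] [ 0.6025 -0.0443  0.2763] [ 0.6 -1.1 -1.1]
(array([0.157, 0.003, 0.138]), array([ 0.002,  0.012, -0.012]))
(array([0.259, 0.   , 0.245]), array([ 0.002,  0.012, -0.012]))
(array([0.302, 0.   , 0.27 ]), array([ 0.002,  0.012, -0.012]))
(array([0.36 , 0.   , 0.303]), array([ 0.002,  0.012, -0.012]))
```

No contact so far. I lower it in small steps and watch the force.

jog_arm([
  {"twist":[0,0,0],"xyz":[0.08,0,0.07],"grip":1},
  {"twist":[0,0,0],"xyz":[0.16,0,0.14],"grip":1},
  {"twist":[0,0,0],"xyz":[0.21,0,0.19],"grip":1},
  {"twist":[0,0,0],"xyz":[0.26,0,0.245],"grip":1},
  {"twist":[0,0,0],"xyz":[0.26,0,0.245],"grip":1},
])

```text
clock: 9.4
position: [0.6077, -0.0441, 0.2552]
ee_rot: [-0.056, 2.092, 0.036]
force: [-0.6, 0.4, -1.4]
width: 0.075
```

jog_arm([
  {"twist":[0,0,0],"xyz":[0.02,0,0.012],"grip":1},
  {"twist":[0,0,0],"xyz":[0.043,0,0.025],"grip":1},
  {"twist":[0,0,0],"xyz":[0.043,0,0.025],"grip":1},
])

```text
clock: 9.78
position: [0.6081, -0.0447, 0.2533]
ee_rot: [-0.055, 2.09, 0.034]
force: [-0.0, -0.8, 2.3]
width: 0.075
```

```bash
python3 - <<'E'
from h import *
s=log();p=s['position'];print(s['clock'],p.round(4),s['force'].round(1),s['ft_torque'].round(2))
O=ori(30,3.2)
for p in ([.6075,-.044,.2505],[.6075,-.044,.2485]): print(delta(p,O))
E
```

```text
9.775 [ 0.6081 -0.0447  0.2533] [-0.  -0.8  2.3] [ 0.    0.71 -0.31]
(array([0.045, 0.011, 0.015]), array([-0.006,  0.023, -0.013]))
(array([0.074, 0.011, 0.032]), array([-0.006,  0.023, -0.013]))
```

Contact at TCP z 0.2533, close to the plain-top height. I slide gently along y with light down pressure.

jog_arm([
  {"twist":[0,0,0],"xyz":[0.015,-0.02,0.01],"grip":1},
  {"twist":[0,0,0],"xyz":[0.015,-0.04,0.01],"grip":1},
  {"twist":[0,0,0],"xyz":[0.015,-0.06,0.01],"grip":1},
  {"twist":[0,0,0],"xyz":[0.015,-0.06,0.01],"grip":1},
])

```text
clock: 10.28
position: [0.6076, -0.0478, 0.2512]
ee_rot: [-0.056, 2.092, 0.035]
force: [0.1, 0.4, -1.4]
width: 0.078
```

jog_arm([
  {"twist":[0,0,0],"xyz":[0,0.03,0],"grip":1},
  {"twist":[0,0,0],"xyz":[0,0.06,0],"grip":1},
  {"twist":[0,0,0],"xyz":[0,0.09,0],"grip":1},
  {"twist":[0,0,0],"xyz":[0,0.12,0],"grip":1},
  {"twist":[0,0,0],"xyz":[0,0.12,0],"grip":1},
])

```text
clock: 10.9
position: [0.6077, -0.0422, 0.2518]
ee_rot: [-0.052, 2.091, 0.033]
force: [-2.4, -7.4, 1.8]
width: 0.081
```

```bash
python3 - <<'E'
from h import *
s=log();p=s['position'];print(s['clock'],p.round(4),s['force'].round(1),s['ft_torque'].round(2))
E
```

```text
10.9 [ 0.6077 -0.0422  0.2518] [-2.4 -7.4  1.8] [-0.25  0.88 -1.22]
```

The hook now meets the notch's +y flank, so the notch lies toward −y, near −0.048. I go back and lower.

jog_arm([
  {"twist":[0,0,0],"xyz":[0,-0.06,0],"grip":1},
  {"twist":[0,0,0],"xyz":[0,-0.13,0],"grip":1},
  {"twist":[0,0,0],"xyz":[0.015,-0.13,0.01],"grip":1},
  {"twist":[0,0,0],"xyz":[0.03,-0.13,0.017],"grip":1},
  {"twist":[0,0,0],"xyz":[0.03,-0.13,0.017],"grip":1},
])

```text
clock: 11.52
position: [0.6082, -0.0483, 0.2498]
ee_rot: [-0.056, 2.091, 0.035]
force: [-1.4, -0.6, 1.8]
width: 0.08
```

jog_arm([
  {"twist":[0,0,0],"xyz":[0.015,0,0.008],"grip":1},
  {"twist":[0,0,0],"xyz":[0.015,0,0.008],"grip":1},
])

```text
clock: 11.78
position: [0.6084, -0.0485, 0.2491]
ee_rot: [-0.056, 2.09, 0.034]
force: [-1.8, -2.2, 5.2]
width: 0.083
```

```bash
python3 - <<'E'
from h import *
s=log();p=s['position'];print(s['clock'],p.round(4),s['force'].round(1),s['ft_torque'].round(2))
E
```

```text
11.775 [ 0.6084 -0.0485  0.2491] [-1.8 -2.2  5.2] [-0.03  0.29 -0.34]
```

jog_arm([
  {"twist":[0,0,0],"xyz":[0,-0.015,0],"grip":1},
  {"twist":[0,0,0],"xyz":[0,-0.03,0],"grip":1},
  {"twist":[0,0,0],"xyz":[0,-0.03,0],"grip":1},
])

```text
clock: 12.15
position: [0.6082, -0.0499, 0.2488]
ee_rot: [-0.057, 2.091, 0.035]
force: [-0.5, 0.3, 4.6]
width: 0.076
```

```bash
python3 - <<'E'
from h import *
s=log();p=s['position'];print(s['clock'],p.round(4),s['force'].round(1),s['ft_torque'].round(2))
E
```

```text
12.15 [ 0.6082 -0.0499  0.2488] [-0.5  0.3  4.6] [-0.02  0.22  0.11]
```

The side force is gone (Fy 0.3) and z is 0.2488, which looks fully home. I let go and back off horizontally.

jog_arm([
  {"twist":[0,0,0],"xyz":[-0.01,0,-0.006],"grip":0.8},
  {"twist":[0,0,0],"xyz":[-0.01,0,-0.006],"grip":0.6},
  {"twist":[0,0,0],"xyz":[-0.01,0,-0.006],"grip":0.3},
  {"twist":[0,0,0],"xyz":[-0.01,0,-0.006],"grip":0},
  {"twist":[0,0,0],"xyz":[-0.01,0,-0.006],"grip":0},
])

```text
clock: 12.78
position: [0.608, -0.0502, 0.2492]
ee_rot: [-0.056, 2.091, 0.035]
force: [-1.2, -0.3, 0.9]
width: 0.466
```

jog_arm([
  {"twist":[0,0,0],"xyz":[0,0,0],"grip":0},
  {"twist":[0,0,0],"xyz":[0.17,0,-0.29],"grip":0},
  {"twist":[0,0,0],"xyz":[0.4,0,-0.7],"grip":0},
  {"twist":[0,0,0],"xyz":[0.7,0,-1.2],"grip":0},
  {"twist":[0,0,0],"xyz":[0.9,0,-1.55],"grip":0},
])

```text
clock: 13.4
position: [0.523, -0.0587, 0.2572]
ee_rot: [-0.058, 2.103, 0.047]
force: [-0.2, 0.7, 0.5]
width: 0.501
```

```bash
python3 - <<'E'
from h import *
s=log();p=s['position'];print(s['clock'],p.round(4),s['force'].round(1),s['joints'].round(2))
c=cam('wrist');im=arm.get_image('wrist');cv2.imwrite('pics/w6.png',im);np.savez('w6.npz',K=c[0],T=c[1])
a=arm.get_image('scene');b=arm.get_image('top');cv2.imwrite('pics/scene6.png',a);cv2.imwrite('pics/top6.png',b)
cv2.imwrite('pics/m6.png',np.vstack([np.hstack([panel(a,235,150,70),panel(b,265,150,60)]),np.hstack([panel(a,210,170,70),panel(b,335,195,70)])]))
for n in ('scene','top'): print(proj(n,[[.5978,-.0485,.2505+.0817],[.5978+.018,-.0485,.2505+.063],[.5978,-.0485,.2505-.0817]]).round(1).tolist())
E
```

```text
13.4 [ 0.523  -0.0587  0.2572] [-0.2  0.7  0.5] [ 1.24  0.26 -1.21  2.56  3.07  0.55 -1.26]
[[260.9, 179.2], [256.7, 186.5], [262.0, 220.4]]
[[292.8, 170.6], [292.7, 166.8], [291.6, 181.3]]
```

View pics/m6.png

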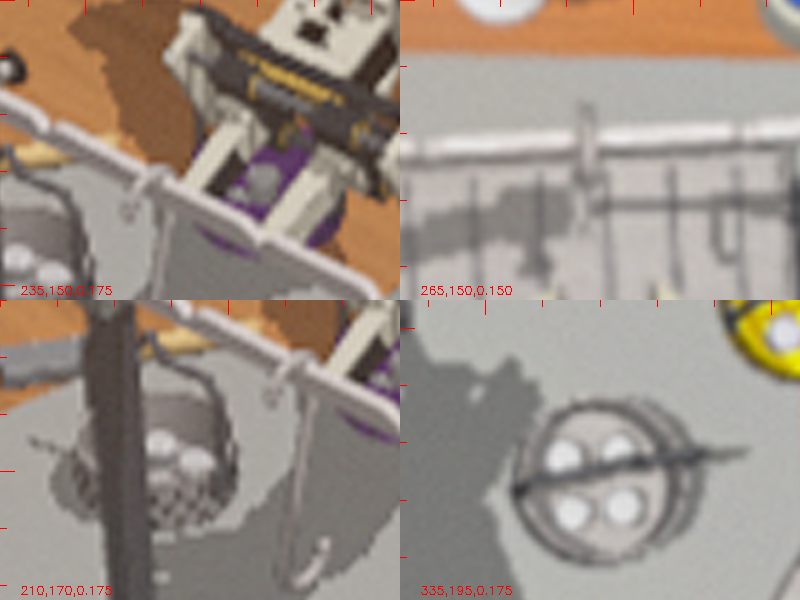

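The hook hangs home in the notch. Its apex is at scene (261.6,179.8) and its bottom at (263.4,219.9), both within 1.5 px of the fully-home prediction; on plain rail they would be about 3 px higher. Basket: the bail runs from top (355.1,228.3) to (387,222.7), with the rim centre near (370.5,226.8).

```bash
cat > chk.py <<'E'
from h import *
import warnings;warnings.filterwarnings('ignore')
def track(wps,j,n=6):
    "wps: (pos,O) list; local IK along; returns worst errors"
    s=arm.observe();p=s['position'];O=R.from_rotvec(s['ee_rot'])
    out=[]
    for P,Q in wps:
        dv=(R.from_matrix(Q)*O.inv()).as_rotvec()
        w=0
        for k in range(1,n+1):
            a=k/n;j,e,r=ik(p+a*(np.array(P)-p),(R.from_rotvec(a*dv)*O).as_matrix(),j,w=.2);w=max(w,e+r)
        out.append((j.round(2).tolist(),round(w,1)));p,O=np.array(P),R.from_matrix(Q)
    return out
E
python3 - <<'E'
from chk import *
E1=(355.1,228.25);E2=(387,222.65)
a=atz('top',E1,.110);b=atz('top',E2,.110);print(a.round(4),b.round(4),'len',np.linalg.norm(a-b),'yaw',np.degrees(np.arctan2(-(a-b)[0],(a-b)[1])),'mid',((a+b)/2).round(4))
print('rim c',atz('top',(370.5,226.8),.05).round(4))
t=lambda u,v:(225+(u-400)*.45,150+(v-300)*.45)
print('purple',atz('top',t(693,585),.05).round(4),atz('top',t(693,585),.125).round(4))
s=lambda u,v:(210+u*.175,170+(v-300)*.175)
print('scene bask bottom L/R',atz('scene',s(52,480),.025).round(3),atz('scene',s(238,450),.05).round(3),'leg',atz('scene',s(222,392),.103).round(3))
B=np.array([.445,-.36,0]);by=10
for th in (35,40):
  for roll in (0,180):
    Op=ori(th,-20+by,roll);u=f_('z',np.radians(by))[:,1];g=B+.058*u+[0,0,.08]+.008*Op[:,2]
    Or=ori(th,-20+3.2,roll);H=np.array([.5978,-.0485,.0525]);u3=f_('z',np.radians(3.2))[:,1];h=H+.058*u3+[0,0,.08]+.008*Or[:,2]
    w=[([.44,-.15,.30],ori(50,-5,roll)),(g+[-.06,0,.09],Op),(g,Op),(g+[0,0,.10],Op),(h+[-.06,0,.03],Or),(h+[0,0,.03],Or),(h,Or)]
    print(th,roll,g.round(3),h.round(3))
    for o in track(w,arm.observe()['joints']): print('   ',o)
E
```

```text
[ 0.4351 -0.2902  0.11  ] [ 0.4584 -0.4104  0.11  ] len 0.1224474549748093 yaw 10.974394010758054 mid [ 0.4468 -0.3503  0.11  ]
rim c [ 0.4494 -0.3593  0.05  ]
purple [ 0.2513 -0.3044  0.05  ] [ 0.2496 -0.2925  0.125 ]
scene bask bottom L/R [ 0.52  -0.389  0.025] [ 0.425 -0.299  0.05 ] leg [ 0.436 -0.301  0.103]
35 0 [ 0.441 -0.304  0.075] [0.601 0.008 0.128]
    ([0.3, -0.22, -0.0, 2.53, 4.46, 0.12, -2.74], np.float64(14.0))
    ([1.7, 0.47, -0.83, 2.57, 3.83, 0.55, -1.43], np.float64(8.1))
    ([1.46, 0.82, -0.8, 2.55, 3.34, 0.76, -0.88], np.float64(0.1))
    ([1.69, 0.55, -1.05, 2.5, 3.39, 0.45, -1.1], np.float64(0.0))
    ([0.39, 0.71, -1.23, 2.55, 1.98, 1.42, -0.97], np.float64(9.5))
    ([0.44, 0.74, -1.18, 2.42, 2.04, 1.34, -0.84], np.float64(0.0))
    ([0.39, 0.82, -1.13, 2.44, 2.1, 1.41, -0.89], np.float64(0.0))
35 180 [ 0.441 -0.304  0.075] [0.601 0.008 0.128]
    ([0.32, -0.22, -0.02, 2.53, 4.46, 0.12, 0.4], np.float64(14.4))
    ([1.7, 0.47, -0.83, 2.57, 3.83, 0.55, 1.71], np.float64(8.1))
    ([1.46, 0.82, -0.8, 2.55, 3.34, 0.76, 2.26], np.float64(0.1))
    ([1.69, 0.55,
[... 584 characters left out ...]
1.22, 2.49, 1.91, 1.22, -0.87], np.float64(2.7))
    ([0.48, 0.67, -1.17, 2.37, 1.95, 1.17, -0.75], np.float64(0.0))
    ([0.43, 0.74, -1.13, 2.39, 2.02, 1.24, -0.81], np.float64(0.0))
40 180 [ 0.441 -0.304  0.075] [0.6   0.008 0.127]
    ([0.32, -0.22, -0.02, 2.53, 4.46, 0.12, 0.4], np.float64(14.4))
    ([1.08, 0.29, -0.13, 2.57, 4.14, 0.66, 1.28], np.float64(9.1))
    ([0.97, 0.6, -0.2, 2.56, 3.68, 0.81, 1.7], np.float64(0.0))
    ([1.08, 0.3, -0.32, 2.49, 3.97, 0.53, 1.31], np.float64(0.0))
    ([0.46, 0.62, -1.22, 2.49, 1.91, 1.22, 2.27], np.float64(2.7))
    ([0.48, 0.67, -1.17, 2.37, 1.95, 1.17, 2.39], np.float64(0.0))
    ([0.43, 0.74, -1.13, 2.39, 2.02, 1.24, 2.33], np.float64(0.0))
```

```bash
python3 - <<'E'
from chk import *
B=np.array([.448,-.357,0]);by=11;th=42
Op=ori(th,-22+by,180);u=f_('z',np.radians(by))[:,1];g=B+.058*u+[0,0,.08]+.008*Op[:,2];bk=-np.array([np.cos(np.radians(-11)),np.sin(np.radians(-11)),0])
j=arm.observe()['joints']
A=[.43,-.15,.32]
for name,w in dict(a=[(A,ori(45,-5,0)),(A,ori(45,-8,90)),([.41,-.25,.28],ori(th,-11,180)),(g+.06*bk+[0,0,.09],Op),(g,Op)],
  b=[(A,ori(60,-5,0)),(A,ori(70,-8,90)),(A,ori(70,-8,180)),(g+.04*bk+[0,0,.12],ori(55,-11,180)),(g+[0,0,.05],Op),(g,Op)],
  c=[(A,ori(60,-5,0)),(A,ori(70,-8,-90)),(A,ori(70,-8,-180)),(g+.04*bk+[0,0,.12],ori(55,-11,-180)),(g+[0,0,.05],Op),(g,Op)]).items():
    print(name)
    for o in track(w,j): print('   ',o)
print(delta([.43,-.12,.31],ori(60,-3,0)))
E
```

```text
a
    ([0.23, -0.29, 0.08, 2.55, 4.46, 0.12, -2.73], np.float64(11.4))
    ([-0.45, -0.44, 0.5, 2.46, 0.74, 0.36, -0.66], np.float64(18.0))
    ([-0.49, -0.44, 0.92, 2.52, 0.9, 0.12, -2.09], np.float64(0.1))
    ([-0.89, -0.44, 1.32, 2.57, 1.58, 0.32, -2.72], np.float64(32.9))
    ([-1.08, -0.44, 1.32, 2.57, 1.52, 0.51, -2.74], np.float64(136.2))
b
    ([0.46, -0.26, -0.15, 2.53, 4.46, 0.12, -2.74], np.float64(30.4))
    ([-1.02, -0.44, 0.91, 2.14, 0.52, 0.98, -0.46], np.float64(44.7))
    ([-0.59, -0.24, 0.7, 2.13, 0.21, 0.86, -1.71], np.float64(0.0))
    ([-0.2, 0.12, 1.07, 2.43, -1.31, 0.48, 0.24], np.float64(0.1))
    ([1.54, 0.52, -0.89, 2.29, -1.32, 0.12, 0.41], np.float64(17.0))
    ([1.49, 0.64, -0.82, 2.27, -1.32, 0.12, 0.5], np.float64(22.0))
c
    ([0.46, -0.26, -0.15, 2.53, 4.46, 0.12, -2.74], np.float64(30.4))
    ([0.75, -0.26, -0.44, 2.51, 4.46, 0.12, -1.26], np.float64(42.8))
    ([0.75, -0.26, -0.44, 2.51, 4.46, 0.12, 0.31], np.float64(42.8))
    ([1.54, 0.2, -0.89, 2.41, 4.46, 0.12, 0.71], np.float64(36.2))
    ([1.06, 0.43, -0.36, 2.51, 3.69, 0.57, 1.58], np.float64(3.4))
    ([1.0, 0.58, -0.29, 2.54, 3.59, 0.73, 1.74], np.float64(0.0))
(array([ 0.057, -0.876, -1.826]), array([0.464, 2.951, 0.411]))
```

```bash
python3 - <<'E'
from chk import *
B=np.array([.448,-.357,0]);by=11;th=42
Op=ori(th,-22+by,-180);u=f_('z',np.radians(by))[:,1];g=B+.058*u+[0,0,.08]+.008*Op[:,2];bk=-np.array([np.cos(np.radians(-11)),np.sin(np.radians(-11)),0])
j=arm.observe()['joints'];print(g)
for A in ([.46,-.13,.26],[.46,-.13,.22],[.44,-.16,.2]):
  for t in (30,37):
    w=[(A,ori(t,-3,0)),(A,ori(t,-3,-90)),(A,ori(t,-5,-180)),(g+.05*bk+[0,0,.09],ori(40,-11,-180)),(g+.05*bk+[0,0,.03],Op),(g,Op)]
    print(A,t)
    for o in track(w,j,4): print('   ',o)
E
```

```text
[ 0.44276901 -0.30120001  0.07464696]
[0.46, -0.13, 0.26] 30
    ([1.72, 0.09, -1.27, 2.57, 3.86, 0.47, -1.93], np.float64(6.3))
    ([1.72, 0.09, -1.27, 2.57, 3.87, 0.47, -0.36], np.float64(6.3))
    ([1.7, 0.05, -1.27, 2.57, 3.83, 0.46, 1.18], np.float64(7.3))
    ([1.84, 0.53, -1.18, 2.53, 3.27, 0.34, 2.15], np.float64(6.2))
    ([1.65, 0.65, -1.0, 2.57, 3.13, 0.5, 2.34], np.float64(0.1))
    ([1.46, 0.74, -0.91, 2.51, 3.06, 0.59, 2.38], np.float64(0.0))
[0.46, -0.13, 0.26] 37
    ([1.63, -0.0, -1.19, 2.55, 3.99, 0.42, -2.13], np.float64(0.0))
    ([1.65, -0.0, -1.21, 2.54, 4.0, 0.42, -0.57], np.float64(0.0))
    ([1.7, -0.02, -1.27, 2.55, 3.92, 0.41, 1.03], np.float64(0.0))
    ([1.71, 0.44, -0.99, 2.54, 3.59, 0.39, 1.81], np.float64(0.2))
    ([1.63, 0.64, -0.98, 2.57, 3.17, 0.5, 2.29], np.float64(0.2))
    ([1.45, 0.73, -0.88, 2.51, 3.09, 0.59, 2.34], np.float64(0.0))
[0.46, -0.13, 0.22] 30
    ([1.6, 0.29, -1.27, 2.57, 3.48, 0.38, -1.49], np.float64(12.0))
    ([1.6, 0.29, -1.27, 2.57, 3.48, 0.38, 0.08], np.float64(12.0))
    ([1.58, 0.25, -1.27, 2.57, 3.4, 0.37, 1.66], np.flo
[... 785 characters left out ...]
t64(13.2))
    ([1.7, 0.39, -1.27, 2.57, 3.51, 0.35, 1.75], np.float64(14.7))
    ([1.87, 0.56, -1.23, 2.53, 3.15, 0.33, 2.28], np.float64(10.7))
    ([1.66, 0.67, -1.03, 2.57, 3.1, 0.5, 2.37], np.float64(0.0))
    ([1.48, 0.75, -0.93, 2.51, 3.03, 0.59, 2.42], np.float64(0.0))
[0.44, -0.16, 0.2] 37
    ([1.66, 0.33, -1.27, 2.57, 3.41, 0.33, -1.36], np.float64(5.4))
    ([1.66, 0.33, -1.27, 2.57, 3.41, 0.33, 0.21], np.float64(5.4))
    ([1.64, 0.3, -1.27, 2.57, 3.34, 0.32, 1.79], np.float64(6.6))
    ([1.84, 0.53, -1.18, 2.53, 3.26, 0.34, 2.16], np.float64(4.9))
    ([1.65, 0.65, -1.01, 2.57, 3.13, 0.5, 2.34], np.float64(0.0))
    ([1.47, 0.74, -0.91, 2.51, 3.06, 0.59, 2.38], np.float64(0.0))
```

```bash
python3 - <<'E'
from h import *
print(delta([.46,-.13,.26],ori(37,-3,0)))
E
```

```text
(array([ 0.526, -1.075, -0.982]), array([0.531, 0.653, 0.307]))
```

jog_arm([
  {"twist":[0.1,0.15,0.1],"xyz":[0.15,-0.3,-0.3],"grip":-1},
  {"twist":[0.25,0.3,0.15],"xyz":[0.3,-0.6,-0.6],"grip":-1},
  {"twist":[0.53,0.65,0.3],"xyz":[0.53,-1.07,-0.98],"grip":-1},
  {"twist":[0.53,0.65,0.3],"xyz":[0.53,-1.07,-0.98],"grip":-1},
  {"twist":[0.53,0.65,0.3],"xyz":[0.53,-1.07,-0.98],"grip":-1},
])

```text
clock: 14.18
position: [0.4616, -0.1274, 0.2604]
ee_rot: [0.049, 2.214, -0.028]
force: [0.9, -0.5, 0.5]
width: 0.977
```

jog_arm([
  {"twist":[0,0,-1],"xyz":[0,0,0],"grip":-1},
  {"twist":[0,0,-2],"xyz":[0,0,0],"grip":-1},
  {"twist":[0,0,-3],"xyz":[0,0,0],"grip":-1},
  {"twist":[0,0,-4],"xyz":[0,0,0],"grip":-1},
  {"twist":[0,0,-5],"xyz":[0,0,0],"grip":-1},
])

```text
clock: 14.8
position: [0.4621, -0.1259, 0.2602]
ee_rot: [-0.917, 2.067, -0.502]
force: [0.2, 0.2, 0.3]
width: 1.003
```

```bash
python3 - <<'E'
from h import *
s=log();print(s['clock'],s['position'].round(4),s['joints'].round(2),delta([.46,-.13,.26],ori(37,-3,-90)))
E
```

```text
14.8 [ 0.4621 -0.1259  0.2602] [ 1.67  0.   -1.24  2.54  3.98  0.42 -1.24] (array([ 0.068, -0.027, -0.023]), array([-0.   ,  0.051, -3.94 ]))
```

Tracking well. I continue the roll, 130° more, then check.

jog_arm([
  {"twist":[0,0,-1],"xyz":[0,0,0],"grip":-1},
  {"twist":[0,0,-2],"xyz":[0,0,0],"grip":-1},
  {"twist":[0,0,-3],"xyz":[0,0,0],"grip":-1},
  {"twist":[0,0,-4],"xyz":[0,0,0],"grip":-1},
  {"twist":[0,0,-5],"xyz":[0,0,0],"grip":-1},
])

```text
clock: 15.42
position: [0.4621, -0.1259, 0.2602]
ee_rot: [-1.808, 1.576, -0.937]
force: [0.3, 0.5, -1.0]
width: 1.0
```

jog_arm([
  {"twist":[0,0,-1],"xyz":[0,0,0],"grip":-1},
  {"twist":[0,0,-2],"xyz":[0,0,0],"grip":-1},
  {"twist":[0,0,-3],"xyz":[0,0,0],"grip":-1},
  {"twist":[0,0,-4],"xyz":[0,0,0],"grip":-1},
  {"twist":[0,0,-5],"xyz":[0,0,0],"grip":-1},
])

```text
clock: 16.05
position: [0.4621, -0.1259, 0.2602]
ee_rot: [-2.531, 0.73, -1.281]
force: [-0.4, -0.8, 0.6]
width: 1.002
```

```bash
python3 - <<'E'
from h import *
s=log();O=ori(42,-11,-180);O4=ori(40,-11,-180)
g=np.array([.4428,-.3012,.0746]);bk=-np.array([np.cos(np.radians(-11)),np.sin(np.radians(-11)),0])
print(s['clock'],s['position'].round(4),s['joints'].round(2));print(delta(g+.05*bk+[0,0,.09],O4))
E
```

```text
16.05 [ 0.4621 -0.1259  0.2602] [ 1.66  0.   -1.22  2.54  3.98  0.42  0.51]
(array([-0.245,  3.375,  0.137]), array([-0.737, -0.134, -2.438]))
```

jog_arm([
  {"twist":[-0.1,0,-0.6],"xyz":[-0.06,0.7,0],"grip":-1},
  {"twist":[-0.3,0,-1.2],"xyz":[-0.12,1.4,0],"grip":-1},
  {"twist":[-0.5,-0.1,-1.8],"xyz":[-0.18,2.1,0.05],"grip":-1},
  {"twist":[-0.65,-0.1,-2.4],"xyz":[-0.24,2.8,0.1],"grip":-1},
  {"twist":[-0.74,-0.13,-2.44],"xyz":[-0.24,3.37,0.14],"grip":-1},
])

```text
clock: 16.68
position: [0.3926, -0.2922, 0.1623]
ee_rot: [2.764, -0.271, 1.284]
force: [1.0, -0.8, 0.5]
width: 0.995
```

jog_arm([
  {"twist":[0,0,0],"xyz":[0,0,0],"grip":-1},
  {"twist":[0,0,0],"xyz":[0,0,0],"grip":-1},
])

```text
clock: 16.92
position: [0.3927, -0.291, 0.1636]
ee_rot: [2.765, -0.276, 1.286]
force: [-0.2, 0.6, -0.1]
width: 0.999
```

```bash
python3 - <<'E'
from h import *
s=log();p=s['position'];print(s['clock'],s['position'].round(4),s['joints'].round(2),s['force'].round(1));print(R.from_rotvec(s['ee_rot']).as_matrix().round(3))
c=cam('wrist');im=arm.get_image('wrist');cv2.imwrite('pics/w7.png',im);np.savez('w7.npz',K=c[0],T=c[1])
b=arm.get_image('top');a=arm.get_image('scene');cv2.imwrite('pics/scene7.png',a);cv2.imwrite('pics/top7.png',b)
B=np.array([.448,-.357,0]);u=f_('z',np.radians(11))[:,1]
q=proj('',[B+.058*u+[0,0,z] for z in(.05,.10)]+[B+[0,0,.133],B-.058*u+[0,0,.1]],c);print('pred leg50,100,kink,far leg',q.round(0).tolist())
cv2.imwrite('pics/m7.png',cv2.resize(im,(800,600),interpolation=cv2.INTER_CUBIC))
E
```

```text
16.925 [ 0.3927 -0.291   0.1636] [ 1.65  0.41 -0.9   2.55  3.67  0.42  1.71] [-0.2  0.6 -0.1]
[[ 0.632 -0.196  0.75 ]
 [-0.129 -0.981 -0.147]
 [ 0.765 -0.004 -0.645]]
pred leg50,100,kink,far leg [[277.0, 272.0], [277.0, 247.0], [347.0, 200.0], [396.0, 203.0]]
```

View pics/m7.png

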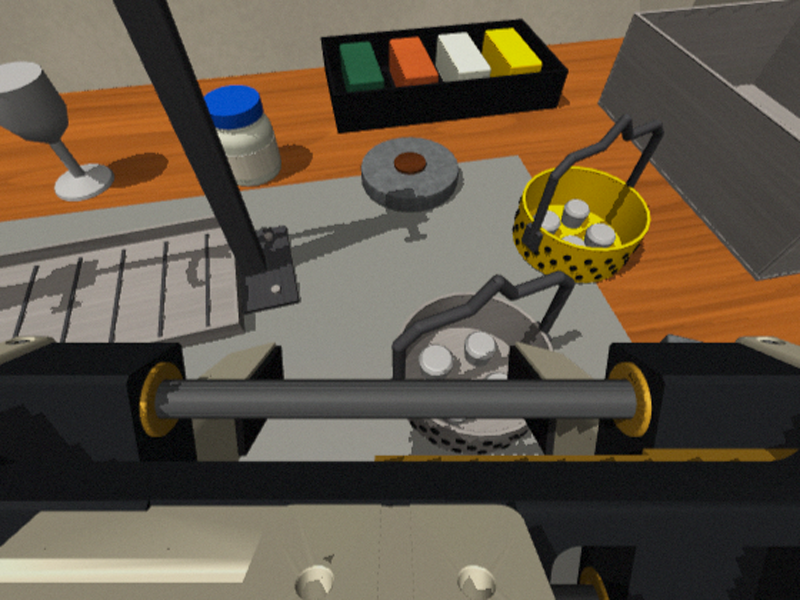

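The wrist view shows the steel basket with its bail. The near knee is at big-picture (402,340), the kink apex at (498,281) and the far knee at (571,281), about 2 px from prediction. Pewter pieces are inside and nothing lies between the fingers and the near leg.

```bash
python3 - <<'E'
from h import *
from scipy.optimize import least_squares
d=np.load('w7.npz');c=(d['K'],d['T'])
obs=np.array([(402,340),(498,280),(571,281),(400,375)])/1.4286
loc=np.array([[.0555,.1125],[0,.136],[-.0555,.1145],[.058,.093]])
def f(v):
    u=f_('z',v[2])[:,1];P=[np.array([v[0],v[1],z])+y*u for y,z in loc];e=proj('',P,c)-obs;e[3,1]=0;return e.ravel()
s=least_squares(f,[.448,-.357,.19]);print(s.x[:2].round(4),np.degrees(s.x[2]),s.fun.round(1))
B=np.r_[s.x[:2],0];by=np.degrees(s.x[2]);th=42
for y in (by,10.5):
    O=ori(th,-22+y,-180);g=B+.058*f_('z',np.radians(y))[:,1]+[0,0,.08];T=g+.008*O[:,2];h=np.array([O[0,2],O[1,2],0]);h/=np.linalg.norm(h)
    print(y,'leg',g.round(4),delta(T-.05*h+[0,0,.02],O),delta(T-.05*h,O),delta(T,O))
E
```

```text
[ 0.4476 -0.358 ] 10.691970266639382 [-0.2 -0.2  0.7  1.9  1.3 -2.5 -1.8  0. ]
10.691970266639382 leg [ 0.4369 -0.301   0.08  ] (array([-0.868,  0.017,  0.768]), array([-0.008, -0.188, -0.007])) (array([-1.123,  0.018,  0.983]), array([-0.008, -0.188, -0.007])) (array([-0.586,  0.018,  1.62 ]), array([-0.008, -0.188, -0.007]))
10.5 leg [ 0.4371 -0.301   0.08  ] (array([-0.866,  0.014,  0.77 ]), array([-0.022, -0.188,  0.006])) (array([-1.121,  0.014,  0.985]), array([-0.022, -0.188,  0.006])) (array([-0.584,  0.017,  1.622]), array([-0.022, -0.188,  0.006]))
```

jog_arm([
  {"twist":[0,-0.1,0],"xyz":[-0.4,0.01,0.35],"grip":0.1},
  {"twist":[0,-0.19,0],"xyz":[-0.75,0.02,0.65],"grip":0.1},
  {"twist":[0,-0.19,0],"xyz":[-1.08,0.02,0.95],"grip":0.1},
  {"twist":[0,-0.19,0],"xyz":[-1.08,0.02,0.95],"grip":0.1},
  {"twist":[0,-0.19,0],"xyz":[-1.08,0.02,0.95],"grip":0.1},
])

```text
clock: 17.7
position: [0.3944, -0.2953, 0.0777]
ee_rot: [2.792, -0.285, 1.242]
force: [-1.0, 0.0, 0.8]
width: 0.505
```

```bash
python3 - <<'E'
from h import *
s=log();p=s['position'];print(s['clock'],p.round(4),s['joints'].round(2),s['force'].round(1),s['width'])
y=10.7;O=ori(42,-22+y,-180);T=np.array([.4369,-.301,.083])+.008*O[:,2];print(T,delta(T,O))
E
```

```text
17.7 [ 0.3944 -0.2953  0.0777] [ 1.73  0.86 -1.15  2.57  2.81  0.59  2.74] [-1.   0.   0.8] 0.5049641545402134
[ 0.44272991 -0.30216493  0.07764696] (array([ 0.543, -0.047,  0.603]), array([-0.025,  0.01 , -0.049]))
```

jog_arm([
  {"twist":[0,0,0],"xyz":[0.14,0,0.16],"grip":0.1},
  {"twist":[0,0,0],"xyz":[0.27,0,0.32],"grip":0.1},
  {"twist":[0,0,0],"xyz":[0.4,0,0.48],"grip":0.1},
  {"twist":[0,0,0],"xyz":[0.53,0,0.64],"grip":0.1},
  {"twist":[0,0,0],"xyz":[0.53,0,0.64],"grip":0.1},
])

```text
clock: 18.32
position: [0.4445, -0.306, 0.0763]
ee_rot: [2.788, -0.277, 1.24]
force: [-0.1, -0.3, 0.2]
width: 0.453
```

```bash
python3 - <<'E'
from h import *
s=log();p=s['position'];print(s['clock'],p.round(4),s['joints'].round(2),s['force'].round(1),s['width'])
y=10.7;O=ori(42,-22+y,-180);T=np.array([.4369,-.301,.083])+.008*O[:,2];print(T,delta(T,O))
E
```

```text
18.325 [ 0.4445 -0.306   0.0763] [ 1.6   0.86 -1.12  2.49  2.75  0.59  2.74] [-0.1 -0.3  0.2] 0.4526801440357145
[ 0.44272991 -0.30216493  0.07764696] (array([-0.011, -0.057, -0.045]), array([-0.012,  0.008, -0.009]))
```

jog_arm([
  {"twist":[0,0,0],"xyz":[-0.01,-0.057,-0.045],"grip":0.3},
  {"twist":[0,0,0],"xyz":[-0.01,-0.057,-0.045],"grip":0.45},
  {"twist":[0,0,0],"xyz":[-0.01,-0.057,-0.045],"grip":0.55},
  {"twist":[0,0,0],"xyz":[-0.01,-0.057,-0.045],"grip":0.65},
  {"twist":[0,0,0],"xyz":[-0.01,-0.057,-0.045],"grip":0.72},
], force=50)

```text
clock: 18.95
position: [0.4414, -0.3021, 0.0772]
ee_rot: [2.789, -0.28, 1.239]
force: [0.0, -0.8, -0.3]
width: 0.145
```

jog_arm([
  {"twist":[0,0,0],"xyz":[0,0,0],"grip":0.78},
  {"twist":[0,0,0],"xyz":[0,0,0],"grip":0.82},
  {"twist":[0,0,0],"xyz":[0,0,0],"grip":0.9},
  {"twist":[0,0,0],"xyz":[0,0,0],"grip":1},
  {"twist":[0,0,0],"xyz":[0,0,0],"grip":1},
])

```text
clock: 19.58
position: [0.4414, -0.3023, 0.0772]
ee_rot: [2.789, -0.28, 1.238]
force: [-0.3, -1.8, -0.3]
width: 0.073
```

```bash
python3 - <<'E'
from chk import *
s=log();p=s['position'];M=R.from_rotvec(s['ee_rot']).as_matrix();print(s['clock'],p.round(4),s['joints'].round(2),s['force'].round(1),s['width'])
print('up 10mm',(M.T@[0,0,.01]/.06).round(3))
b=10.7;D=f_('z',np.radians(3.2-b));Or=D@M
Bc=np.array([.4476,-.358,0]);H=np.array([.5978,-.0485,.0525]);P=H+D@(p-Bc)
print('place TCP',P.round(4))
w=[(p+[0,0,.12],M),([.47,-.15,.21],Or),(P+[-.06,0,.03],Or),(P+[0,0,.03],Or),(P,Or)]
for o in track(w,s['joints']): print(o)
E
```

```text
19.575 [ 0.4414 -0.3023  0.0772] [ 1.6   0.86 -1.13  2.5   2.75  0.6   2.73] [-0.3 -1.8 -0.3] 0.07292845736618236
up 10mm [ 0.124 -0.001 -0.112]
place TCP [0.599  0.0075 0.1297]
([1.81, 0.49, -1.27, 2.4, 2.85, 0.19, 2.44], np.float64(0.0))
([1.22, 0.2, -1.22, 2.55, 2.28, 0.49, 2.29], np.float64(0.0))
([0.41, 0.53, -1.13, 2.46, 1.84, 1.09, 2.27], np.float64(0.0))
([0.42, 0.58, -1.07, 2.34, 1.87, 1.06, 2.39], np.float64(0.0))
([0.38, 0.66, -1.04, 2.36, 1.94, 1.12, 2.32], np.float64(0.0))
```

The leg is gripped (width equals the 8 mm rod). I lift gently.

jog_arm([
  {"twist":[0,0,0],"xyz":[0.04,0,-0.035],"grip":1},
  {"twist":[0,0,0],"xyz":[0.1,0,-0.09],"grip":1},
  {"twist":[0,0,0],"xyz":[0.18,0,-0.165],"grip":1},
  {"twist":[0,0,0],"xyz":[0.25,0,-0.225],"grip":1},
  {"twist":[0,0,0],"xyz":[0.25,0,-0.225],"grip":1},
], force=60)

```text
clock: 20.2
position: [0.4415, -0.3024, 0.098]
ee_rot: [2.788, -0.279, 1.239]
force: [-0.2, -0.4, -4.0]
width: 0.068
```

```bash
python3 - <<'E'
from h import *
s=log();p=s['position'];M=R.from_rotvec(s['ee_rot']).as_matrix();print(s['clock'],p.round(4),s['joints'].round(2),s['force'].round(1),s['ft_torque'].round(2),s['width'])
c=cam('wrist');im=arm.get_image('wrist');cv2.imwrite('pics/w8.png',im);np.savez('w8.npz',K=c[0],T=c[1],p=p,M=M)
D=f_('z',np.radians(3.2-10.7));print(delta([.455,-.25,.165],M),delta([.48,-.10,.175],D@ori(42,-11.3,-180)))
E
```

```text
20.2 [ 0.4415 -0.3024  0.098 ] [ 1.63  0.8  -1.16  2.49  2.73  0.54  2.72] [-0.2 -0.4 -4. ] [ 0.48  1.63 -0.  ] 0.06778447043978705
(array([ 0.863, -0.903, -0.713]), array([-0.001,  0.001, -0.002])) (array([ 0.925, -3.437, -0.882]), array([-0.564,  0.013,  0.487]))
```

jog_arm([
  {"twist":[0,0,0],"xyz":[0.12,-0.1,-0.1],"grip":1},
  {"twist":[0,0,0],"xyz":[0.32,-0.28,-0.27],"grip":1},
  {"twist":[0,0,0],"xyz":[0.52,-0.5,-0.44],"grip":1},
  {"twist":[0,0,0],"xyz":[0.7,-0.73,-0.58],"grip":1},
  {"twist":[0,0,0],"xyz":[0.86,-0.95,-0.71],"grip":1},
])

```text
clock: 20.88
position: [0.4557, -0.2455, 0.1651]
ee_rot: [2.79, -0.277, 1.239]
force: [-0.9, 0.1, -3.2]
width: 0.067
```

jog_arm([
  {"twist":[-0.06,0,0.05],"xyz":[0.01,-0.25,-0.02],"grip":1},
  {"twist":[-0.12,0,0.1],"xyz":[0.02,-0.5,-0.04],"grip":1},
  {"twist":[-0.2,0,0.17],"xyz":[0.03,-0.78,-0.06],"grip":1},
  {"twist":[-0.28,0,0.24],"xyz":[0.04,-1.06,-0.08],"grip":1},
  {"twist":[-0.34,0,0.3],"xyz":[0.05,-1.32,-0.1],"grip":1},
])

```text
clock: 21.5
position: [0.4737, -0.1702, 0.1745]
ee_rot: [2.755, -0.385, 1.211]
force: [0.4, 0.9, -3.0]
width: 0.073
```

```bash
python3 - <<'E'
from h import *
s=log();p=s['position'];M=R.from_rotvec(s['ee_rot']).as_matrix();print(s['clock'],p.round(4),s['joints'].round(2),s['force'].round(1),s['ft_torque'].round(2),s['width'])
d=np.load('w8.npz');M0=d['M'];D=f_('z',np.radians(3.2-10.7));print(delta([.50,-.03,.175],D@M0),delta([.545,.005,.158],D@M0))
E
```

```text
21.5 [ 0.4737 -0.1702  0.1745] [ 1.27  0.43 -1.27  2.57  2.34  0.64  2.42] [ 0.4  0.9 -3. ] [0.59 1.51 0.07] 0.0726473229042925
(array([-0.146, -2.368, -0.16 ]), array([-0.225,  0.045,  0.2  ])) (array([ 0.024, -3.133,  0.448]), array([-0.225,  0.045,  0.2  ]))
```

jog_arm([
  {"twist":[-0.05,0,0.05],"xyz":[-0.02,-0.27,-0.02],"grip":1},
  {"twist":[-0.1,0.02,0.09],"xyz":[-0.04,-0.6,-0.04],"grip":1},
  {"twist":[-0.15,0.03,0.13],"xyz":[-0.06,-0.95,-0.06],"grip":1},
  {"twist":[-0.2,0.04,0.17],"xyz":[-0.09,-1.3,-0.1],"grip":1},
  {"twist":[-0.22,0.04,0.2],"xyz":[-0.12,-1.6,-0.1],"grip":1},
])

```text
clock: 22.12
position: [0.493, -0.0748, 0.1751]
ee_rot: [2.722, -0.452, 1.207]
force: [0.2, -0.5, -2.7]
width: 0.069
```

jog_arm([
  {"twist":[0,0,0],"xyz":[-0.01,-0.25,0.02],"grip":1},
  {"twist":[0,0,0],"xyz":[-0.03,-0.5,0.05],"grip":1},
  {"twist":[0,0,0],"xyz":[-0.03,-0.7,0.05],"grip":1},
  {"twist":[0,0,0],"xyz":[-0.03,-0.8,0.05],"grip":1},
  {"twist":[0,0,0],"xyz":[-0.03,-0.8,0.05],"grip":1},
])

```text
clock: 22.75
position: [0.5096, -0.0304, 0.1716]
ee_rot: [2.723, -0.452, 1.207]
force: [-0.7, -0.1, -3.6]
width: 0.071
```

```bash
python3 - <<'E'
from h import *
s=log();p=s['position'];M=R.from_rotvec(s['ee_rot']).as_matrix();print(s['clock'],p.round(4),s['joints'].round(2),s['force'].round(1),s['ft_torque'].round(2),s['width'])
d=np.load('w8.npz');M0=d['M'];D=f_('z',np.radians(3.2-10.7));print(delta([.545,.006,.155],D@M0))
E
```

```text
22.75 [ 0.5096 -0.0304  0.1716] [ 0.61  0.48 -1.25  2.53  1.87  1.04  2.31] [-0.7 -0.1 -3.6] [0.63 1.55 0.01] 0.07106046224316605
(array([ 0.037, -0.764,  0.457]), array([-0.009,  0.012,  0.003]))
```

jog_arm([
  {"twist":[0,0,0],"xyz":[0,-0.2,0.12],"grip":1},
  {"twist":[0,0,0],"xyz":[0,-0.45,0.3],"grip":1},
  {"twist":[0,0,0],"xyz":[-0.01,-0.65,0.42],"grip":1},
  {"twist":[0,0,0],"xyz":[-0.013,-0.764,0.5],"grip":1},
  {"twist":[0,0,0],"xyz":[-0.013,-0.764,0.5],"grip":1},
])

```text
clock: 23.38
position: [0.5449, 0.0052, 0.1506]
ee_rot: [2.722, -0.454, 1.205]
force: [0.7, 0.2, -4.4]
width: 0.074
```

```bash
python3 - <<'E'
from h import *
s=log();p=s['position'];M=R.from_rotvec(s['ee_rot']).as_matrix();print(s['clock'],p.round(4),s['joints'].round(2),s['force'].round(1),s['width'])
c=cam('wrist');im=arm.get_image('wrist');cv2.imwrite('pics/w9.png',im);np.savez('w9.npz',K=c[0],T=c[1],p=p,M=M)
a=arm.get_image('scene');b=arm.get_image('top');cv2.imwrite('pics/scene9.png',a);cv2.imwrite('pics/top9.png',b)
cv2.imwrite('pics/m9.png',np.vstack([np.hstack([panel(im,230,130,170),panel(a,220,160,100)]),np.hstack([panel(cv2.imread('pics/w7.png'),230,130,170),panel(b,255,150,70)])]))
D=f_('z',np.radians(3.2-10.7))
# predicted kink/basket with rigid carry: at grasp p0=(.4414,-.3023,.0772), B0
M0=np.load('w8.npz')['M'];L=M0.T@(np.array([.4476,-.358,.133])-[.4414,-.3023,.0772]);K=p+M@L
print('kink pred',K.round(4),'wrist px',proj('',[K+[0,0,.004]],c).round(1),'scene',proj('scene',[K]).round(1),'top',proj('top',[K]).round(1))
hk=np.array([.598,-.050,.2505]);pts=[hk+[-.018,0,-.059],hk+[0,0,-.078],hk]
print('hook tip, bottom, mid: wrist',proj('',pts,c).round(1).tolist(),'scene',proj('scene',pts).round(1).tolist(),'top',proj('top',pts).round(1).tolist())
E
```

```text
23.375 [0.5449 0.0052 0.1506] [ 0.44  0.6  -1.18  2.46  1.86  1.16  2.29] [ 0.7  0.2 -4.4] 0.0735203745512898
kink pred [ 0.5439 -0.0509  0.2063] wrist px [[407.3 164.5]] scene [[273.2 204.2]] top [[292.3 193.7]]
hook tip, bottom, mid: wrist [[354.0, 141.1], [333.5, 145.0], [365.9, -5.3]] scene [[265.5, 212.5], [261.6, 219.3], [261.1, 200.3]] top [[292.1, 184.7], [292.1, 181.0], [292.6, 176.2]]
```

View pics/m9.png

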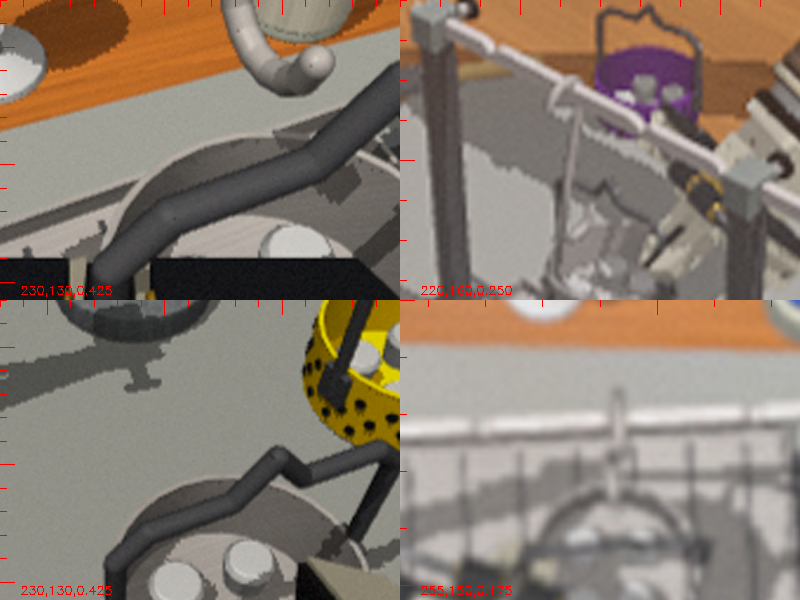

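The wrist crop shows the hook's lower curl tip at (365,156) and its bottom at (351,166), about 15 px from prediction. I resolve that before inserting.

```bash
python3 - <<'E'
from h import *
d=np.load('w9.npz');c=(d['K'],d['T']);p=d['p'];M=d['M']
print('cam',c[1][:3,3].round(3))
for uv,z in [((365.2,156.4),.1915),((351,166),.1725),((351,166),.1687)]: print('hook tip/bottom',atz('',uv,z,c).round(4))
# leg knee, kink corner seen: panel (165,215),(320,160)
L=np.load('w8.npz')['M'].T
def loc(y,z):
    u=f_('z',np.radians(10.7))[:,1];return p+M@(L@(np.array([.4476,-.358,z])+y*u-[.4414,-.3023,.0772]))
for n,y,z in (('knee',.0545,.1115),('kinkbase',.016,.115),('apex',0,.133),('leg',.058,.09)): print(n,loc(y,z).round(4),proj('',[loc(y,z)],c).round(1))
print('obs knee',230+165*.425,130+215*.425,'kinkbase',230+318*.425,130+162*.425)
E
python3 - <<'E'
import sys;sys.path.insert(0,'.')
import cv2,os;os.chdir('.')
from h import panel
im=cv2.imread('pics/w9.png');b=cv2.imread('pics/scene9.png');import numpy as np
cv2.imwrite('pics/m10.png',np.hstack([panel(im,300,100,200,400,600),panel(b,240,165,60,400,600)]))
E
```

```text
cam [0.484 0.025 0.299]
hook tip/bottom [ 0.5683 -0.0503  0.1915]
hook tip/bottom [ 0.5791 -0.0523  0.1725]
hook tip/bottom [ 0.582  -0.0546  0.1687]
knee [0.5408 0.0035 0.1849] [[282.4 239.3]]
kinkbase [ 0.543  -0.0349  0.1884] [[360.2 207.5]]
apex [ 0.5439 -0.0509  0.2063] [[403.8 171.1]]
leg [0.5406 0.007  0.1634] [[275.4 262.1]]
obs knee 300.125 221.375 kinkbase 365.15 198.85
```

```bash
python3 - <<'E'
from h import *
d=np.load('w9.npz');c=(d['K'],d['T']);p=d['p'];M=d['M'];L=np.load('w8.npz')['M'].T
def loc(y,z):
    u=f_('z',np.radians(10.7))[:,1];return p+M@(L@(np.array([.4476,-.358,z])+y*u-[.4414,-.3023,.0772]))
for y,z in ((.058,.103),(.046,.115),(.014,.115),(.009,.124),(0,.133)): print(y,loc(y,z).round(4),proj('',[loc(y,z)],c).round(1))
im=cv2.imread('pics/w9.png')
g=cv2.cvtColor(im,cv2.COLOR_BGR2GRAY)
# dark bail mask in region u 340-470, v 100-215 : print center line per column
for u in range(300,470,6):
    col=g[90:235,u];k=np.where(col<88)[0]
    if len(k):
        runs=np.split(k,np.where(np.diff(k)>1)[0]+1);print(u,[(int(r[0]+90),int(r[-1]+90),int(col[r].mean())) for r in runs if len(r)>4])
E
```

```text
0.058 [0.5406 0.007  0.1764] [[275.2 250.6]]
0.046 [ 0.5413 -0.005   0.1884] [[300.5 229. ]]
0.014 [ 0.5431 -0.0369  0.1884] [[364.  206.2]]
0.009 [ 0.5434 -0.0419  0.1973] [[379.  190.9]]
0 [ 0.5439 -0.0509  0.2063] [[403.8 171.1]]
300 [(202, 219, 69), (224, 234, 64)]
306 [(198, 230, 71)]
312 [(196, 227, 73)]
318 [(205, 225, 70)]
324 [(108, 118, 63), (129, 134, 83), (204, 223, 70)]
330 [(90, 114, 79), (202, 221, 70)]
336 [(90, 121, 70), (200, 219, 69)]
342 [(90, 99, 64), (198, 217, 69)]
348 [(90, 99, 45), (166, 170, 72), (196, 214, 68)]
354 [(90, 102, 48), (158, 170, 74), (189, 212, 69)]
360 [(90, 104, 56), (162, 169, 66), (182, 186, 81), (190, 210, 67)]
366 [(90, 106, 58), (180, 213, 65)]
372 [(90, 106, 59), (178, 215, 64)]
378 [(90, 104, 56), (136, 142, 75), (174, 198, 63), (201, 213, 68)]
384 [(90, 102, 52), (122, 137, 71), (169, 193, 62)]
390 [(90, 94, 48), (117, 132, 72), (163, 186, 62), (191, 196, 60), (228, 234, 62)]
396 [(90, 95, 13), (158, 182, 62), (187, 194, 72), (223, 234, 58)]
402 [(90, 97, 20), (156, 160, 67), (165, 201, 52), (217, 231, 59)]
408 [(90, 96, 22), (158, 207, 48), (213, 226, 58)]
414 [(90, 94, 21), (169, 189, 42), (192, 214, 43)]
420 [(170, 225, 48)]
426 [(168, 226, 45)]
432 [(166, 234, 50)]
438 [(164, 234, 53)]
444 [(114, 133, 47), (158, 234, 54)]
450 [(123, 140, 55), (149, 202, 44), (217, 229, 73)]
456 [(130, 195, 46), (223, 231, 76)]
462 [(131, 188, 43), (230, 234, 74)]
468 [(122, 181, 40)]
```

```bash
python3 - <<'E'
from h import *
d=np.load('w9.npz');c=(d['K'],d['T']);M=R.from_rotvec(arm.observe()['ee_rot']).as_matrix()
print('apex',atz('',(404,167),.2063,c).round(4),'kinkbase',atz('',(362,199.5),.1884,c).round(4))
for w in ([.01,0,0],[0,.01,0],[0,0,.01],[.038,0,0]): print(w,(M.T@np.array(w)/.06).round(3))
E
```

```text
apex [ 0.5459 -0.0523  0.2063] kinkbase [ 0.5467 -0.0378  0.1884]
[0.01, 0, 0] [ 0.106 -0.054  0.117]
[0, 0.01, 0] [-0.036 -0.158 -0.04 ]
[0, 0, 0.01] [ 0.123 -0.    -0.112]
[0.038, 0, 0] [ 0.402 -0.205  0.444]
```

jog_arm([
  {"twist":[0,0,0],"xyz":[0.06,-0.04,0.07],"grip":1},
  {"twist":[0,0,0],"xyz":[0.14,-0.08,0.15],"grip":1},
  {"twist":[0,0,0],"xyz":[0.22,-0.12,0.24],"grip":1},
  {"twist":[0,0,0],"xyz":[0.22,-0.12,0.24],"grip":1},
])

```text
clock: 24.02
position: [0.5664, 0.0055, 0.151]
ee_rot: [2.722, -0.455, 1.206]
force: [-0.1, 0.3, -3.3]
width: 0.071
```

jog_arm([
  {"twist":[0,0,0],"xyz":[0.05,-0.03,0.06],"grip":1},
  {"twist":[0,0,0],"xyz":[0.11,-0.06,0.12],"grip":1},
  {"twist":[0,0,0],"xyz":[0.18,-0.1,0.2],"grip":1},
  {"twist":[0,0,0],"xyz":[0.18,-0.1,0.2],"grip":1},
])

```text
clock: 24.52
position: [0.5835, 0.0061, 0.151]
ee_rot: [2.722, -0.454, 1.206]
force: [0.2, 0.2, -3.9]
width: 0.067
```

```bash
python3 - <<'E'
from h import *
s=log();p=s['position'];M=R.from_rotvec(s['ee_rot']).as_matrix();print(s['clock'],p.round(4),s['joints'].round(2),s['force'].round(1),s['width'])
c=cam('wrist');im=arm.get_image('wrist');cv2.imwrite('pics/w11.png',im);np.savez('w11.npz',K=c[0],T=c[1],p=p,M=M);a=arm.get_image('scene');cv2.imwrite('pics/scene11.png',a)
hk=lambda x,z,t=np.radians(5.5):np.array([.598+x*np.cos(t)+(z-.06)*np.sin(t)*1,-.0503,.3105-x*np.sin(t)+(z-.06)*np.cos(t)])
print('tip',hk(-.018,-.059).round(4),proj('',[hk(-.018,-.059),hk(0,-.078),hk(.012,-.04)],c).round(0).tolist())
E
```

```text
24.525 [0.5835 0.0061 0.151 ] [ 0.45  0.63 -1.14  2.38  1.88  1.14  2.37] [ 0.2  0.2 -3.9] 0.06703711709780777
tip [ 0.5687 -0.0503  0.1938] [[411.0, 214.0], [378.0, 211.0], [385.0, 137.0]]
```

No contact, force unchanged (weight only). I lower gently.

jog_arm([
  {"twist":[0,0,0],"xyz":[-0.04,0,0.036],"grip":1},
  {"twist":[0,0,0],"xyz":[-0.09,0,0.08],"grip":1},
  {"twist":[0,0,0],"xyz":[-0.14,0,0.127],"grip":1},
  {"twist":[0,0,0],"xyz":[-0.18,0,0.163],"grip":1},
  {"twist":[0,0,0],"xyz":[-0.18,0,0.163],"grip":1},
])

```text
clock: 25.25
position: [0.5828, 0.0063, 0.1359]
ee_rot: [2.722, -0.453, 1.205]
force: [0.3, -0.5, -3.5]
width: 0.067
```

jog_arm([
  {"twist":[0,0,0],"xyz":[-0.025,0,0.022],"grip":1},
  {"twist":[0,0,0],"xyz":[-0.025,0,0.022],"grip":1},
])

```text
clock: 25.5
position: [0.5829, 0.0062, 0.1342]
ee_rot: [2.722, -0.453, 1.206]
force: [-0.5, -0.7, -3.3]
width: 0.069
```

```bash
python3 - <<'E'
from h import *
s=log();print(s['clock'],s['position'].round(4),s['force'].round(1),s['ft_torque'].round(2))
E
```

```text
25.5 [0.5829 0.0062 0.1342] [-0.5 -0.7 -3.3] [ 0.69  1.55 -0.05]
```

jog_arm([
  {"twist":[0,0,0],"xyz":[-0.012,0,0.011],"grip":1},
  {"twist":[0,0,0],"xyz":[-0.025,0,0.022],"grip":1},
  {"twist":[0,0,0],"xyz":[-0.025,0,0.022],"grip":1},
])

```text
clock: 25.88
position: [0.5829, 0.0062, 0.1322]
ee_rot: [2.722, -0.453, 1.206]
force: [-0.6, -0.0, -3.4]
width: 0.065
```

jog_arm([
  {"twist":[0,0,0],"xyz":[-0.012,0,0.011],"grip":1},
  {"twist":[0,0,0],"xyz":[-0.012,0,0.011],"grip":1},
])

```text
clock: 26.12
position: [0.583, 0.0063, 0.1314]
ee_rot: [2.722, -0.453, 1.206]
force: [0.0, -0.7, -2.7]
width: 0.069
```

jog_arm([
  {"twist":[0,0,0],"xyz":[-0.012,0,0.011],"grip":1},
  {"twist":[0,0,0],"xyz":[-0.012,0,0.011],"grip":1},
])

```text
clock: 26.38
position: [0.5832, 0.0063, 0.1306]
ee_rot: [2.722, -0.453, 1.207]
force: [-0.3, 0.9, -1.7]
width: 0.071
```

Contact came at the predicted height, and about half the weight is now on the hook. I ease it +x so the hook swings to vertical.

jog_arm([
  {"twist":[0,0,0],"xyz":[0.03,-0.016,0.035],"grip":1},
  {"twist":[0,0,0],"xyz":[0.063,-0.032,0.07],"grip":1},
  {"twist":[0,0,0],"xyz":[0.063,-0.032,0.07],"grip":1},
])

```text
clock: 26.75
position: [0.5892, 0.0062, 0.1304]
ee_rot: [2.722, -0.454, 1.206]
force: [-0.6, 0.7, -0.1]
width: 0.07
```

jog_arm([
  {"twist":[0,0,0],"xyz":[0.03,-0.016,0.035],"grip":1},
  {"twist":[0,0,0],"xyz":[0.063,-0.032,0.07],"grip":1},
  {"twist":[0,0,0],"xyz":[0.063,-0.032,0.07],"grip":1},
])

```text
clock: 27.12
position: [0.5951, 0.0062, 0.1304]
ee_rot: [2.722, -0.454, 1.206]
force: [-0.4, 0.5, -0.7]
width: 0.07
```

```bash
python3 - <<'E'
from h import *
s=log();print(s['clock'],s['position'].round(4),s['force'].round(1),s['ft_torque'].round(2))
c=cam('wrist');im=arm.get_image('wrist');cv2.imwrite('pics/w12.png',im);np.savez('w12.npz',K=c[0],T=c[1]);a=arm.get_image('scene');b=arm.get_image('top');cv2.imwrite('pics/scene12.png',a);cv2.imwrite('pics/top12.png',b)
# hook shank side edges in scene: bright-ridge search along predicted shank for several tilts
from scipy.ndimage import map_coordinates
g=cv2.cvtColor(a,cv2.COLOR_BGR2GRAY).astype(float);g6=cv2.cvtColor(cv2.imread('pics/scene6.png'),cv2.COLOR_BGR2GRAY).astype(float)
hp=hookpts()[42:60]
for nm,G in (('now',g),('hung',g6)):
  r=[]
  for deg in range(-4,11,1):
    t=np.radians(deg);best=0
    for dx in np.arange(-.004,.005,.002):
        P=np.stack([.598+dx+hp[:,0]*np.cos(t)+(hp[:,1]-.06)*np.sin(t),0*hp[:,0]-.0503,.3105-hp[:,0]*np.sin(t)+(hp[:,1]-.06)*np.cos(t)],1);q=proj('scene',P)
        best=max(best,map_coordinates(G,[q[:,1],q[:,0]],order=1).mean())
    r.append((deg,round(best)))
  print(nm,r)
E
```

```text
27.125 [0.5951 0.0062 0.1304] [-0.4  0.5 -0.7] [ 0.32  1.08 -0.02]
now [(-4, 127), (-3, 129), (-2, 129), (-1, 129), (0, 129), (1, 129), (2, 129), (3, 130), (4, 131), (5, 133), (6, 134), (7, 136), (8, 137), (9, 138), (10, 139)]
hung [(-4, 134), (-3, 133), (-2, 132), (-1, 131), (0, 130), (1, 132), (2, 134), (3, 135), (4, 136), (5, 135), (6, 135), (7, 134), (8, 134), (9, 133), (10, 132)]
```

The weight has transferred (Fz about −0.4 of −3.8). I lower another 0.6 mm and open slowly.

jog_arm([
  {"twist":[0,0,0],"xyz":[-0.008,0,0.007],"grip":1},
  {"twist":[0,0,0],"xyz":[-0.008,0,0.007],"grip":1},
  {"twist":[0,0,0],"xyz":[-0.008,0,0.007],"grip":0.9},
  {"twist":[0,0,0],"xyz":[-0.008,0,0.007],"grip":0.82},
  {"twist":[0,0,0],"xyz":[-0.008,0,0.007],"grip":0.8},
], force=10)

```text
clock: 27.9
position: [0.5948, 0.0062, 0.1297]
ee_rot: [2.722, -0.453, 1.206]
force: [0.2, 0.3, -0.2]
width: 0.1
```

jog_arm([
  {"twist":[0,0,0],"xyz":[0,0,0],"grip":0.75},
  {"twist":[0,0,0],"xyz":[0,0,0],"grip":0.7},
  {"twist":[0,0,0],"xyz":[0,0,0],"grip":0.6},
  {"twist":[0,0,0],"xyz":[0,0,0],"grip":0.5},
  {"twist":[0,0,0],"xyz":[0,0,0],"grip":0.4},
])

```text
clock: 28.52
position: [0.5948, 0.0063, 0.1297]
ee_rot: [2.722, -0.453, 1.206]
force: [0.2, -0.2, 0.6]
width: 0.288
```

```bash
python3 - <<'E'
from h import *
s=log();print(s['clock'],s['position'].round(4),s['force'].round(1),s['ft_torque'].round(2),s['width'])
im=arm.get_image('wrist');a=arm.get_image('scene');b=arm.get_image('top')
for n,x in(('w13',im),('scene13',a),('top13',b)): cv2.imwrite(f'pics/{n}.png',x)
w=cv2.imread('pics/w12.png');print('wrist diff',[int(np.abs(w[100:230,u:u+60].astype(int)-im[100:230,u:u+60]).mean()) for u in range(200,520,60)])
# shift of the basket between frames (bail region)
g1=cv2.cvtColor(w,cv2.COLOR_BGR2GRAY);g2=cv2.cvtColor(im,cv2.COLOR_BGR2GRAY)
for (x,y,W,H) in ((320,160,50,50),(370,140,70,60)):
    r=cv2.matchTemplate(g2[y-20:y+H+20,x-20:x+W+20],g1[y:y+H,x:x+W],cv2.TM_CCOEFF_NORMED);_,v,_,l=cv2.minMaxLoc(r);print((x,y),v,l[0]-20,l[1]-20)
E
```

```text
28.525 [0.5948 0.0063 0.1297] [ 0.2 -0.2  0.6] [0.28 0.91 0.03] 0.28834744870108353
wrist diff [4, 6, 17, 25, 16, 3]
(320, 160) 0.864773690700531 7 4
(370, 140) 0.8270262479782104 5 7
```

jog_arm([
  {"twist":[0,0,0],"xyz":[0,0,0],"grip":0.25},
  {"twist":[0,0,0],"xyz":[0,0,0],"grip":0.2},
  {"twist":[0,0,0],"xyz":[0,0,0],"grip":0.2},
  {"twist":[0,0,0],"xyz":[0,0,0],"grip":0.2},
  {"twist":[0,0,0],"xyz":[0,0,0],"grip":0.2},
])

```text
clock: 29.3
position: [0.5949, 0.0062, 0.1297]
ee_rot: [2.722, -0.453, 1.206]
force: [-0.1, 0.3, -1.0]
width: 0.399
```

```bash
python3 - <<'E'
from h import *
s=log();print(s['clock'],s['position'].round(4),s['force'].round(1),s['width'])
ref=cv2.cvtColor(cv2.imread('pics/w13.png'),cv2.COLOR_BGR2GRAY)
for k in range(5):
    im=arm.get_image('wrist');g2=cv2.cvtColor(im,cv2.COLOR_BGR2GRAY);o=[]
    for (x,y,W,H) in ((320,160,50,50),(370,140,70,60)):
        r=cv2.matchTemplate(g2[y-20:y+H+20,x-20:x+W+20],ref[y:y+H,x:x+W],cv2.TM_CCOEFF_NORMED);_,v,_,l=cv2.minMaxLoc(r);o.append((round(v,2),l[0]-20,l[1]-20))
    print(o)
cv2.imwrite('pics/w14.png',im);M=R.from_rotvec(s['ee_rot']).as_matrix()
a=arm.get_image('scene');cv2.imwrite('pics/scene14.png',a)
cv2.imwrite('pics/m14.png',np.hstack([panel(im,190,60,330,480,600),panel(a,225,155,70,320,600)]))
print('back 60mm horiz',(M.T@(-np.array([M[0,2],M[1,2],0])/np.hypot(M[0,2],M[1,2])*.06)/.06).round(3))
E
```

```text
29.3 [0.5949 0.0062 0.1297] [-0.1  0.3 -1. ] 0.398589784263597
[(0.9, 3, 6), (0.88, 3, 6)]
[(0.91, 2, 5), (0.9, 3, 4)]
[(0.92, 1, 4), (0.92, 2, 3)]
[(0.96, 1, 2), (0.94, 1, 2)]
[(0.98, 0, 1), (0.97, 0, 1)]
back 60mm horiz [-0.672  0.003 -0.74 ]
```

View pics/m14.png

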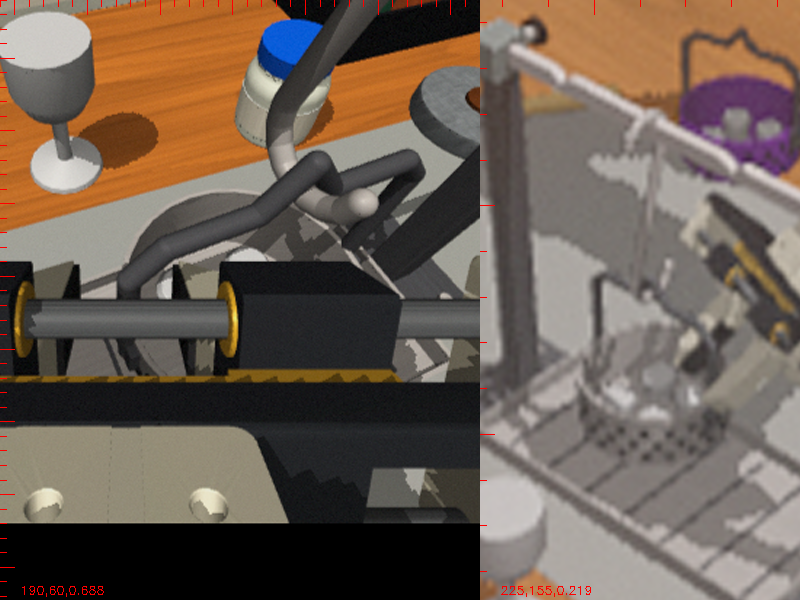

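The basket hangs by its kink in the hook's lower curl, with the leg centred between the open fingers, the pieces inside and the scene undisturbed. It sways by only a few pixels. I retreat straight back along the fingers.

jog_arm([
  {"twist":[0,0,0],"xyz":[0,0,-0.15],"grip":0.2},
  {"twist":[0,0,0],"xyz":[0,0,-0.4],"grip":0.2},
  {"twist":[0,0,0],"xyz":[0,0,-0.8],"grip":0.2},
  {"twist":[0,0,0],"xyz":[0,0,-1.3],"grip":0.2},
  {"twist":[0,0,0],"xyz":[0,0,-1.8],"grip":0.2},
])

```text
clock: 30.22
position: [0.5177, 0.0326, 0.2031]
ee_rot: [2.722, -0.452, 1.206]
force: [0.7, -0.1, -0.3]
width: 0.4
```

jog_arm([
  {"twist":[0,0,0],"xyz":[0,0,-0.3],"grip":0.2},
  {"twist":[0,0,0],"xyz":[0,0,-0.3],"grip":0.2},
  {"twist":[0,0,0],"xyz":[0,0,-0.3],"grip":0.2},
  {"twist":[0,0,0],"xyz":[0,0,-0.3],"grip":0.2},
  {"twist":[0,0,0],"xyz":[0,0,-0.3],"grip":0.2},
])

```text
clock: 30.85
position: [0.5065, 0.036, 0.2136]
ee_rot: [2.723, -0.454, 1.204]
force: [0.8, -1.4, -0.6]
width: 0.399
```

```bash
cat > sway.py <<'E'
from h import *
s=log();print(s['clock'],s['position'].round(4),s['joints'].round(2),s['force'].round(1))
ref=None;o=[]
for k in range(14):
    im=arm.get_image('wrist');g=cv2.cvtColor(im,cv2.COLOR_BGR2GRAY)
    if ref is None:
        ref=g;K=np.array([.597,-.0505,.1855]);q=proj('wrist',[K,K+[0,.058,-.04]]).round(0).astype(int);print(q.tolist())
    x,y=q[0];x=int(np.clip(x,60,500));y=int(np.clip(y,60,360))
    r=cv2.matchTemplate(g[y-45:y+45,x-45:x+45],ref[y-30:y+30,x-30:x+30],cv2.TM_CCOEFF_NORMED);_,v,_,l=cv2.minMaxLoc(r);o.append((round(v,2),l[0]-15,l[1]-15))
print(o);cv2.imwrite('pics/w15.png',im)
E
python3 sway.py
```

```text
30.85 [0.5065 0.036  0.2136] [ 0.44  0.33 -1.23  2.44  1.62  0.98  2.39] [ 0.8 -1.4 -0.6]
[[339, 151], [274, 197]]
[(1.0, 0, 0), (0.98, 0, 0), (0.97, 0, 1), (0.96, 1, 1), (0.95, 1, 1), (0.95, 1, 2), (0.95, 1, 2), (0.95, 1, 2), (0.95, 1, 2), (0.96, 1, 2), (0.96, 1, 2), (0.96, 1, 1), (0.97, 1, 1), (0.98, 0, 1)]
```

Clear and only about 1 px of sway left. I wait for it to die out.

jog_arm([
  {"twist":[0,0,0],"xyz":[0,0,0],"grip":0.2},
  {"twist":[0,0,0],"xyz":[0,0,0],"grip":0.2},
  {"twist":[0,0,0],"xyz":[0,0,0],"grip":0.2},
  {"twist":[0,0,0],"xyz":[0,0,0],"grip":0.2},
  {"twist":[0,0,0],"xyz":[0,0,0],"grip":0.2},
])

```text
clock: 32.17
position: [0.5065, 0.0362, 0.2144]
ee_rot: [2.722, -0.453, 1.206]
force: [-0.2, 0.7, -0.1]
width: 0.402
```

jog_arm([
  {"twist":[0,0,0],"xyz":[0,0,0],"grip":0.2},
  {"twist":[0,0,0],"xyz":[0,0,0],"grip":0.2},
  {"twist":[0,0,0],"xyz":[0,0,0],"grip":0.2},
  {"twist":[0,0,0],"xyz":[0,0,0],"grip":0.2},
  {"twist":[0,0,0],"xyz":[0,0,0],"grip":0.2},
])

```text
clock: 32.8
position: [0.5065, 0.0361, 0.2144]
ee_rot: [2.722, -0.453, 1.206]
force: [-0.3, -0.2, -0.0]
width: 0.396
```

jog_arm([
  {"twist":[0,0,0],"xyz":[0,0,0],"grip":0.2},
  {"twist":[0,0,0],"xyz":[0,0,0],"grip":0.2},
  {"twist":[0,0,0],"xyz":[0,0,0],"grip":0.2},
  {"twist":[0,0,0],"xyz":[0,0,0],"grip":0.2},
  {"twist":[0,0,0],"xyz":[0,0,0],"grip":0.2},
])

```text
clock: 33.42
position: [0.5065, 0.0361, 0.2144]
ee_rot: [2.722, -0.453, 1.206]
force: [0.2, -0.1, 0.1]
width: 0.398
```

jog_arm([
  {"twist":[0,0,0],"xyz":[0,0,0],"grip":0.2},
  {"twist":[0,0,0],"xyz":[0,0,0],"grip":0.2},
  {"twist":[0,0,0],"xyz":[0,0,0],"grip":0.2},
  {"twist":[0,0,0],"xyz":[0,0,0],"grip":0.2},
  {"twist":[0,0,0],"xyz":[0,0,0],"grip":0.2},
])

```text
clock: 34.05
position: [0.5065, 0.0361, 0.2144]
ee_rot: [2.722, -0.453, 1.206]
force: [-0.4, -0.1, 0.3]
width: 0.4
```

jog_arm([
  {"twist":[0,0,0],"xyz":[0,0,0],"grip":0.2},
  {"twist":[0,0,0],"xyz":[0,0,0],"grip":0.2},
  {"twist":[0,0,0],"xyz":[0,0,0],"grip":0.2},
  {"twist":[0,0,0],"xyz":[0,0,0],"grip":0.2},
  {"twist":[0,0,0],"xyz":[0,0,0],"grip":0.2},
])

```text
clock: 34.67
position: [0.5065, 0.0361, 0.2144]
ee_rot: [2.722, -0.453, 1.206]
force: [-0.1, -0.2, -0.5]
width: 0.402
```

jog_arm([
  {"twist":[0,0,0],"xyz":[0,0,0],"grip":0.2},
  {"twist":[0,0,0],"xyz":[0,0,0],"grip":0.2},
  {"twist":[0,0,0],"xyz":[0,0,0],"grip":0.2},
  {"twist":[0,0,0],"xyz":[0,0,0],"grip":0.2},
  {"twist":[0,0,0],"xyz":[0,0,0],"grip":0.2},
])

```text
clock: 35.3
position: [0.5065, 0.0361, 0.2144]
ee_rot: [2.722, -0.453, 1.206]
force: [0.4, 1.0, -0.6]
width: 0.399
```

jog_arm([
  {"twist":[0,0,0],"xyz":[0,0,0],"grip":0.2},
  {"twist":[0,0,0],"xyz":[0,0,0],"grip":0.2},
  {"twist":[0,0,0],"xyz":[0,0,0],"grip":0.2},
  {"twist":[0,0,0],"xyz":[0,0,0],"grip":0.2},
  {"twist":[0,0,0],"xyz":[0,0,0],"grip":0.2},
])

```text
clock: 35.92
position: [0.5065, 0.0362, 0.2144]
ee_rot: [2.722, -0.453, 1.206]
force: [-0.1, -0.2, 0.6]
width: 0.4
```

jog_arm([
  {"twist":[0,0,0],"xyz":[0,0,0],"grip":0.2},
  {"twist":[0,0,0],"xyz":[0,0,0],"grip":0.2},
  {"twist":[0,0,0],"xyz":[0,0,0],"grip":0.2},
  {"twist":[0,0,0],"xyz":[0,0,0],"grip":0.2},
  {"twist":[0,0,0],"xyz":[0,0,0],"grip":0.2},
])

```text
clock: 36.55
position: [0.5065, 0.0361, 0.2144]
ee_rot: [2.722, -0.453, 1.206]
force: [0.7, 0.6, 0.1]
width: 0.402
```

```bash
python3 sway.py; python3 - <<'E'
from h import *
a=arm.get_image('scene');b=arm.get_image('top')
cv2.imwrite('pics/sceneF.png',a);cv2.imwrite('pics/topF.png',b)
# bystanders / apex unchanged: compare with start
g=lambda x:cv2.cvtColor(x,cv2.COLOR_BGR2GRAY)
b0=cv2.imread('pics/top0.png');a6=cv2.imread('pics/scene6.png')
for n,(x,y) in dict(tankard=(219,147),goblet=(281,142),polish=(328,147),wheel=(371,164),yellow=(408,195),purple=(358,279),brush=(408,250),box=(188,159),bighook=(172,188)).items():
    r=cv2.matchTemplate(g(b)[y-18:y+18,x-18:x+18],g(b0)[y-12:y+12,x-12:x+12],cv2.TM_CCOEFF_NORMED);_,v,_,l=cv2.minMaxLoc(r);print(n,round(v,2),l[0]-6,l[1]-6)
x,y=261,181;r=cv2.matchTemplate(g(a)[y-12:y+12,x-12:x+12],g(a6)[y-8:y+8,x-8:x+8],cv2.TM_CCOEFF_NORMED);_,v,_,l=cv2.minMaxLoc(r);print('hook curl on rail',round(v,2),l[0]-4,l[1]-4)
E
```

```text
36.55 [0.5065 0.0361 0.2144] [ 0.44  0.33 -1.23  2.44  1.62  0.98  2.39] [0.7 0.6 0.1]
[[339, 151], [274, 198]]
[(1.0, 0, 0), (1.0, 0, 0), (1.0, 0, 0), (1.0, 0, 0), (1.0, 0, 0), (1.0, 0, 0), (1.0, 0, 0), (1.0, 0, 0), (1.0, 0, 0), (1.0, 0, 0), (1.0, 0, 0), (1.0, 0, 0), (1.0, 0, 0), (1.0, 0, 0)]
tankard 1.0 0 0
goblet 1.0 0 0
polish 1.0 0 0
wheel 0.99 0 0
yellow 1.0 0 0
purple 0.9 0 0
brush 0.76 0 0
box 1.0 0 0
bighook 1.0 0 0
hook curl on rail 0.77 0 0
```

Everything is at rest, nothing else has moved, and the hook's curl has not shifted. I hand the job in.

```bash
python3 -c "
from cell import arm
print(arm.sign_off())"
```

```text
the job is handed in; nothing more can be done
None
```

I hung the S-hook in the rail notch at y ≈ −0.05 m and hung the steel basket from its lower curl by the kink. I signed the job off at about 37 s of the 72 s allowed.

**Hook:** I gripped it by the shank and lifted it off the stand. I worked it along the rail until the side force vanished about 4.5 mm below first contact, close to the 5.8 mm expected. After letting go, its outline in the scene camera was within 1.5 px of the fully-home position.

**Basket:** I carried it by one bail leg and lowered it until the hook took the weight, which showed as the wrist load falling from about 3.5–4 N to about 0. Then I let go.

**Last checks:**
- **Sway:** none over 0.7 s of wrist pictures.
- **Contact:** wrist force was at noise level, with the gripper clear of everything.
- **Bystanders:** seven of the nine checked (tankard, goblet, jar, wheel, box, the larger hook and the yellow basket) matched their start pictures at 0.99 or better. The purple basket (0.90) and brush (0.76) matched less well, with zero shift. I put that down to the arm's shadow and did not look again.

**What disagreed or was not confirmed:**
- Before the basket was hung, the empty hook's lower end leaned about 12 mm (5°) toward the robot, which I put down to friction in the notch. I eased the basket forward to bring the hook upright, but did not measure the hook's tilt afterwards.
- The final match of the hook's curl was only 0.77, again with zero shift.
- I did not measure whether the basket hangs level; I judged it by eye in the last picture I viewed.

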